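# Tip the angle bracket down under the gas line

## Robot

A 6-joint arm with a two-finger parallel gripper is mounted at the origin on a cart in front of the work surface, level with it; the furniture and walls round the work are solid. World frame = base frame: x ahead of the robot, y to its left, z up, the work surface at z = 0. Lengths are in m, angles in degrees, forces in N, time in s.
With the tool pointing down it reaches from about 0.325 to 0.925 m from the base axis. Payload 3.1 kg.
Tool frame: the origin (TCP) lies at the very end of the fingers, on their centre line; the grasp point (between the pads) lies 19 mm behind it; x points along the fingers, y is the direction in which the jaws open and shut, and the axes are right-handed (so a half turn about x gives the same grasp; the last joint's range is limited). The gripper opens to 85 mm and grips with 20 to 120 N. Pads are 22 mm wide; open, the fingers measure 114 mm over their backs; the gripper's body (76 mm by 85 mm) begins 54 mm behind the grasp point. The pads swing forward as they close: fully open they stand 13 mm farther back than shut.
Start: joints at [68.228, 12.427, 92.441, -0, 75.132, -6.429], TCP at [0.165, 0.603, 0.231] pointing down, gripper open.
Joint ranges: [-157.48, 157.48], [-44.54, 120.13], [17.64, 146.25], [-64.5, 244.5], [7.68, 150.69], [-147.95, 147.95]. Speed limits (degrees/s): [159.86, 159.86, 180, 180, 180, 180].

## Interface

Orientations are given as a 3x3 rotation matrix whose columns are the frame's x, y, z axes.
In Python, from cell import bot gives the robot as it stands.
- The arm moves only by the shell command python3 -m pendant 'ROWS'. ROWS is JSON, a list of rows, each an object with "gripper": the closure, from 0 (fully open) to 1 (shut); "slide": the shift along the tool's x, y, z in cm, a list of three; "roll": the turn about the tool's x in rad. A call has exactly 5 rows; each row shifts and turns the pose as measured when the row begins, along the tool's axes as they then stand; what a row does not reach is not made up. A row lasts 1/8 s, in which the tool goes at most 62.5 mm and 10.7 degrees, less where a joint would pass 70% of its speed; a pose out of reach is approached as far as the arm can. A call is refused whole if a number of a shift passes 6.25 or a number of a turn 0.188, either way. A call with a gripper value outside its range is refused whole. The fingers move at their own pace and stop on an object; the grip force is fixed at half the most. Time passes only in rows, so rows that do not move let the fingers close, or fill a call up. It gives the time, the measured TCP pose, the force and the opening at its end, in the units of the state.
- bot.sense(): the state, without advancing time (a new reading comes with each control period).
- bot.capture(name): name is "scene" or "side" or "wrist"; returns the picture (384x512x3 uint8, red, green, blue); there is no depth.
- bot.camera_info(name): a dict with "intrinsics" (3x3 intrinsics, pixels), "T" (4x4, takes a point from camera to world coordinates). Camera axes: x right, y down, z forward; pixel columns grow to the right and rows downward; lengths in m; the calibration is good to about 2 mm. The wrist camera is an equidistant fisheye: a pixel r from the principal point sees the ray r / f radians off the axis. A picture is of the moment at which its call begins: read the wrist's pose just before it. camera_info takes no time and is no camera call; for the wrist camera it gives the pose at the moment of the call.
- bot.job_done(): hands the job in, once; it reports no verdict.
Trained networks look in the newest picture that a camera, given by its name, has taken for a name from the list of things; names that differ only in an ending like _2 or _b are one class to them, and where a whole thing is asked for, a point or a joint stands for the part that bears it (a point fixed in the world has none). Each returns a list of dicts, best first, with "p" (0 to 1); they miss things now and then, are a little off and sometimes report something else, mostly with a low value. They report only what shows in the picture. A call takes as long as a camera call. They do not tell look-alikes from the thing itself.
- bot.spot_in(camera, query): "bbox" ([centre column, centre row, width, height] in pixels, round what is visible of it).
- bot.outline_of(camera, query): "pixels" (384x512 bool, what is visible of it) and "bbox" ([centre column, centre row, width, height] in pixels, round what is visible of it).
- bot.spot_point(camera, query): "xy" ([column, row] in pixels: a listed point, or the origin of a listed thing).
The state is a dict: "time_s": time; "joint_positions": joint angles; "joint_vel": joint speeds; "effort": joint torques, N m; "ee_pos": TCP position; "eef_rot": TCP orientation; "force": force on the tool from outside, world axes, zero at the start; "moment": the same for the moment, N m; "finger_gap": finger opening in m.
Only numpy, scipy, OpenCV 4.12 (cv2) and the standard library are available. Lean on these libraries where they do the work, as an engineer would, in place of code of your own. Each camera call takes 0.05 s, during which the arm holds its last target.

## Task

Lay the angle bracket down, ready for mounting under the gas line: tip it toward the robot about its corner, from the short leg onto the long leg, so that the long leg lies flat on the worktop and the short leg stands up, its corner staying on the worktop at its place and the bracket keeping its direction. First set whichever bottle or jar stands in its way upright somewhere else on the worktop, and leave the other two where they are. Lower the bracket under control, do not let it fall, knock nothing over and do not hit the gas line.

Things in the scene. Friction and masses are not known exactly. Their poses are not given: they have to be found in the camera images.
- bracket: Loose aluminium angle bracket (L), 40 mm wide, legs 12 mm thick, about 0.25 kg. Origin: middle of the outer edge of its corner (heel), on the worktop. x runs along the short leg (70 mm), z along the long leg (110 mm), y across the width. At first it stands on the short leg, which points away from the robot under the tube, long leg upright and nearer the robot.
- bracket_pin (a point): Middle of the steel cross-pin near the bracket's long end, 54 mm long along the bracket's y; round end buttons 15 mm thick stand out on each side. 94 mm from the heel along the long leg, 26 mm inside its outer face: 94 mm up at first, 26 mm up when the long leg lies flat. The pin turns freely in the bracket: pinched by its two ends, the bracket swivels between the fingers.
- bracket_long_end (a point): End of the bracket's long leg, mid-thickness and mid-width: 110 mm from the heel, 6 mm from the leg's outer face.
- gas_line: Fixed steel tube, 16 mm thick, 410 mm long along y, axis 230 mm up, on posts at y = +-135 mm (feet 60 x 50 mm). Origin: on the worktop under its middle; x points away from the robot; parallel to the bracket's y within 5 degrees at first. It runs right above the cross-pin: a hand straight down on the pin meets it, one leaning 30 to 45 degrees toward the robot passes.
- amber_bottle_mid (a point): Centre, half-way up, of a small amber screw-cap bottle, 48 mm diameter, 102 mm tall, about 0.16 kg, upright (z up).
- clear_bottle_mid (a point): Centre, half-way up, of a small clear screw-cap bottle, 54 mm diameter, 108 mm tall, upright (z up).
- septa_jar_mid (a point): Centre, half-way up, of a small white jar with a wide screw lid, 40 mm diameter, 47 mm tall, about 0.05 kg, upright (z up). One of the two bottles and this jar stands in the way, about 65 mm in front of the bracket's heel; the others stand about 135 mm to its left and right. Which is which changes.
- keyboard: Computer keyboard lying on the worktop, fixed, 140 mm in x, 435 mm in y, 24 mm high. Origin: middle of its underside.
- log_book: Blue log book lying on the worktop, fixed, about 210 mm in x by 147 mm in y, 13 mm thick. Origin: middle of its underside. Between it and the keyboard the worktop is free; its front edge, toward the robot, is at x = 0.39 on the left (y > 0) and nearer the robot on the right.
Mind the look-alikes: they are no part of the job. What is shaped like the bracket but pink is not meant.

How it is judged (in metres and radians):
At the end, for the whole second after the job is handed in: Long leg flat toward the robot, short leg upright within 4 degrees, corner within 30 mm of its place, width parallel to the tube within 15 degrees; bottles and jar upright on the worktop, at least two of the three within 25 mm of their places; all released (angle between bracket's own x axis and vertical below 0.07 rad and height (world z) of bracket below 0.006 m and height (world z) of bracket_long_end below 0.012 m and distance of bracket from where it was at the start of the episode below 0.03 m and angle between the y axis of bracket and the y axis of gas_line, either way round below 0.26 rad and x of bracket_long_end in the frame of gas_line below -0.08 m and angle between each of amber_bottle_mid, clear_bottle_mid, septa_jar_mid's own z axis and vertical below 0.15 rad and height (world z) of amber_bottle_mid between 0.043 and 0.059 m and height (world z) of clear_bottle_mid between 0.046 and 0.062 m and height (world z) of septa_jar_mid between 0.0155 and 0.0315 m and (distance of each of amber_bottle_mid, clear_bottle_mid from where it was at the start of the episode below 0.025 m or distance of each of amber_bottle_mid, septa_jar_mid from where it was at the start of the episode below 0.025 m or distance of each of clear_bottle_mid, septa_jar_mid from where it was at the start of the episode below 0.025 m)); the robot touches nothing.
It fails at once if The bracket's corner is lifted off the worktop (more than 20 mm) (height (world z) of bracket above 0.02 m).
It fails at once if The bracket is let fall (turns faster than 6 rad/s) (angular speed of bracket above 6 rad/s).
It fails at once if A bottle or the jar is knocked over (tilted over 35 degrees) (angle between any of amber_bottle_mid, clear_bottle_mid, septa_jar_mid's own z axis and vertical above 0.61 rad).
It fails at once if The gas line is hit hard (over 10 N) (contact force between gas_line and the arm above 10 N or contact force between gas_line and the fingers above 10 N).
It also fails if it takes over 59 s, if anything falls off the work surface, if the arm or the gripper's body presses on something with over 40 N, if the wrist force passes 120 N, or if a joint passes its speed limit or range.

## Working session

There is one attempt and no reset: what is moved stays moved. The work goes in short steps, Python scripts to look and compute and a shell command to move; the robot and the scene stay as the last step left them, time stands still between calls to the robot, and variables do not carry over. Pictures are saved under pics/ and viewed, and the job is handed in when it is done.

```bash
ls; mkdir -p pics; cat > h.py <<'E'
import numpy as np,cv2
from cell import bot
def save(c,n):
    im=bot.capture(c); cv2.imwrite('pics/'+n+'.png',im[:,:,::-1]); return im
def ray(c,px):
    I=bot.camera_info(c);K=np.array(I['intrinsics']);T=np.array(I['T'])
    d=np.array([(px[0]-K[0,2])/K[0,0],(px[1]-K[1,2])/K[1,1],1.])
    if c=='wrist':
        r=np.hypot(d[0],d[1]);d=np.array([d[0]/r*np.sin(r),d[1]/r*np.sin(r),np.cos(r)]) if r>0 else d
    d=T[:3,:3]@d; return T[:3,3],d/np.linalg.norm(d)
def atz(c,px,z):
    o,d=ray(c,px); return o+d*(z-o[2])/d[2]
def tri(p1,p2):
    (o1,d1),(o2,d2)=ray(*p1),ray(*p2)
    A=np.stack([d1,-d2],1);s=np.linalg.lstsq(A,o2-o1,rcond=None)[0]
    a,b=o1+s[0]*d1,o2+s[1]*d2
    return (a+b)/2,np.linalg.norm(a-b)
def st():
    s=bot.sense();print('t',s['time_s'],'q',np.round(s['joint_positions'],1),'p',np.round(s['ee_pos'],4),'gap',s['finger_gap'],'F',np.round(s['force'],1));print(np.round(s['eef_rot'],3))
E
python3 - <<'E'
from h import *
np.set_printoptions(suppress=True,precision=4)
st()
P={}
for c in ['scene','side']:
    save(c,c+'0')
    for n in ['bracket','bracket_pin','bracket_long_end','gas_line','amber_bottle_mid','clear_bottle_mid','septa_jar_mid','keyboard','log_book']:
        r=bot.spot_point(c,n); P[c,n]=r
        print(c,n,[(np.round(x['xy'],1),round(x['p'],2)) for x in r[:3]])
for n in ['bracket','bracket_pin','bracket_long_end','gas_line','amber_bottle_mid','clear_bottle_mid','septa_jar_mid','keyboard','log_book']:
    if P['scene',n] and P['side',n]:
        print(n,[(tri(('scene',a['xy']),('side',b['xy']))) for a in P['scene',n][:2] for b in P['side',n][:2]])
E
```

```text
pics
t 0.0 q [68.2 12.5 92.5  0.  75.1 -6.4] p [0.1651 0.602  0.2299] gap 0.08533879054094254 F [0.4 0.2 0.1]
[[-0.001  0.265  0.964]
 [-0.002  0.964 -0.265]
 [-1.    -0.002 -0.   ]]
scene bracket [(array([288.3, 247.7]), 0.84), (array([370.9, 239.9]), 0.73), (array([269.6, 314.4]), 0.66)]
scene bracket_pin [(array([238.1, 262.7]), 0.94), (array([298.9, 223.3]), 0.78), (array([261.6, 302.9]), 0.55)]
scene bracket_long_end [(array([269.3, 295.3]), 0.92), (array([293.7, 225.8]), 0.9), (array([234.6, 262.2]), 0.86)]
scene gas_line []
scene amber_bottle_mid [(array([242.6, 226.7]), 0.67)]
scene clear_bottle_mid [(array([275.1, 249.4]), 0.6), (array([240.5, 225.8]), 0.32)]
scene septa_jar_mid [(array([298.8, 296. ]), 0.52)]
scene keyboard [(array([275.6, 253.5]), 0.71), (array([194.5, 150.1]), 0.68)]
scene log_book [(array([343. , 333.3]), 0.65)]
side bracket [(array([281.4, 236.8]), 0.79), (array([224. , 251.8]), 0.76), (array([251. , 274.4]), 0.62)]
side bracket_pin [(array([232.3, 222.7]), 0.94), (array([242.4, 246.5]), 0.83), (array([287.6, 209.7]), 0.79)]
side bracket_long_end [(arra
[... 1120 characters left out ...]
3767, -0.1927,  0.1656]), np.float64(0.1897745452956988)), (array([ 0.5283, -0.0952, -0.0151]), np.float64(0.13132625200015907))]
amber_bottle_mid [(array([ 0.447 , -0.0292,  0.0384]), np.float64(0.004418341419631566))]
clear_bottle_mid [(array([ 0.4639, -0.1516,  0.0297]), np.float64(0.0043841681216284225)), (array([ 0.535 ,  0.0212, -0.072 ]), np.float64(0.09180121513658394))]
septa_jar_mid [(array([ 0.4166, -0.3008,  0.0171]), np.float64(0.004529389835354576))]
keyboard [(array([ 0.2578, -0.2792,  0.3069]), np.float64(0.11102161801642418)), (array([0.5605, 0.4101, 0.0076]), np.float64(0.013833627288924615))]
log_book [(array([ 0.4277, -0.4475,  0.0161]), np.float64(0.008686211209113134))]
```

View pics/scene0.png

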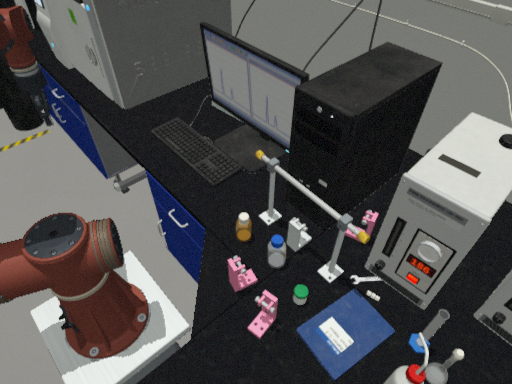

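View pics/side0.png

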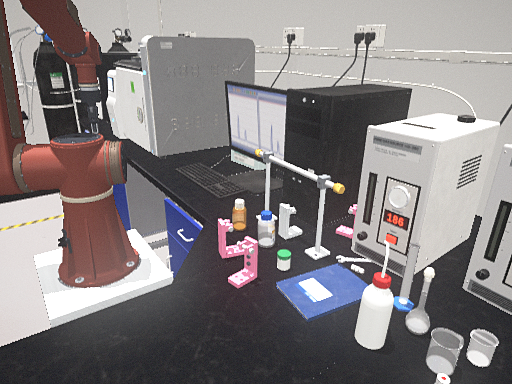

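```bash
python3 - <<'E'
from h import *
np.set_printoptions(suppress=True,precision=4)
print('pin',tri(('scene',(298.9,223.3)),('side',(287.6,209.7))))
print('end',tri(('scene',(293.7,225.8)),('side',(284,204.6))))
print('tube L',tri(('scene',(262,155)),('side',(259,155))),'R',tri(('scene',(364,237)),('side',(338,188))))
print('pinkpin',tri(('scene',(238.1,262.7)),('side',(232.3,222.7))),tri(('scene',(261.6,302.9)),('side',(242.4,246.5))))
print('pink end',tri(('scene',(234.6,262.2)),('side',(220.5,221.4))),tri(('scene',(269.3,295.3)),('side',(252.5,240.4))))
for c in ['scene','side']:
    im=cv2.imread(f'pics/{c}0.png')
    x,y=(200,130) if c=='scene' else (190,130)
    cv2.imwrite(f'pics/{c}0z.png',cv2.resize(im[y:y+210,x:x+190],None,fx=2.85,fy=2.85,interpolation=cv2.INTER_CUBIC))
    print(c,np.array(bot.camera_info(c)['T'])[:3,3])
I=bot.camera_info('wrist');print(I['intrinsics']);s=bot.sense();R=np.array(s['eef_rot']);T=np.array(I['T'])
print('cam in tool',R.T@T[:3,:3],R.T@(T[:3,3]-s['ee_pos']))
E
```

```text
pin (array([ 0.5505, -0.159 ,  0.0889]), np.float64(0.0048431791678477665))
end (array([ 0.5173, -0.1722,  0.119 ]), np.float64(0.004253134338374482))
tube L (array([0.5715, 0.0299, 0.2203]), np.float64(0.005485319865001149)) R (array([ 0.5422, -0.3616,  0.2328]), np.float64(0.002792024331952068))
pinkpin (array([ 0.3332, -0.1543,  0.1008]), np.float64(0.015816652557278002)) (array([ 0.2976, -0.2748,  0.0947]), np.float64(0.0006010125444247892))
pink end (array([ 0.3126, -0.1466,  0.1095]), np.float64(0.00841524433359396)) (array([ 0.3243, -0.2774,  0.1048]), np.float64(0.0059557338690016965))
scene [ 0.0028 -0.5699  0.9226]
side [-0.1449 -0.9485  0.579 ]
[[297.3186   0.     255.5666]
 [  0.     297.3186 191.9274]
 [  0.       0.       1.    ]]
cam in tool [[-0.0004 -0.2805  0.9599]
 [ 1.      0.0005  0.0005]
 [-0.0007  0.9599  0.2805]] [-0.1428 -0.0015 -0.0703]
```

View pics/scene0z.png

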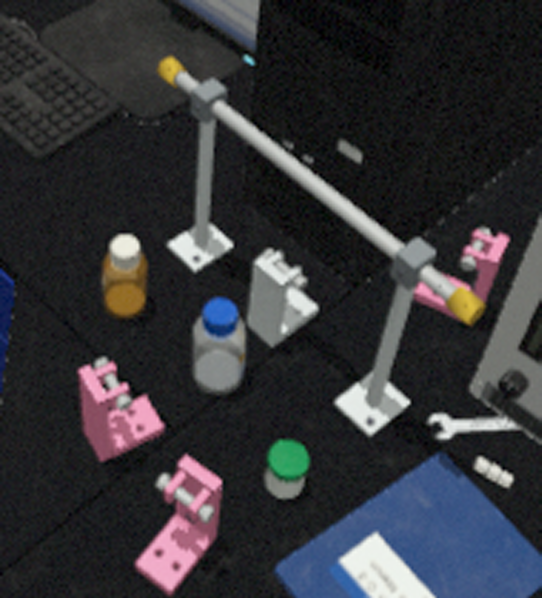

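View pics/side0z.png

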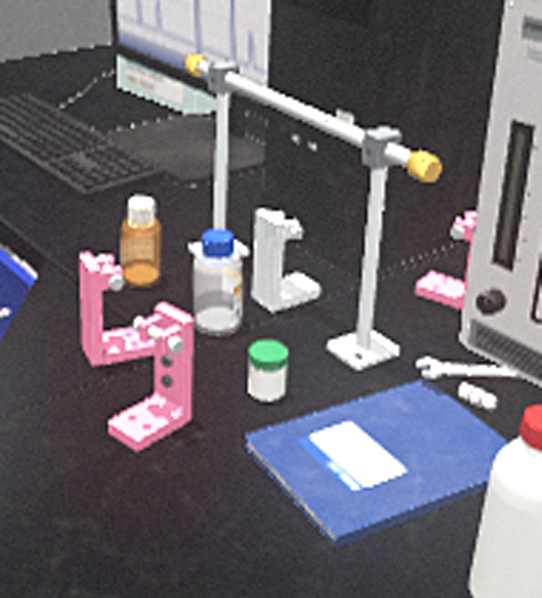

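```bash
python3 -m pendant '[{"gripper":0,"slide":[0,-4.9,3.2],"roll":0},{"gripper":0,"slide":[0,-4.9,3.2],"roll":0},{"gripper":0,"slide":[0,-4.9,3.2],"roll":0},{"gripper":0,"slide":[0,-4.9,3.2],"roll":0},{"gripper":0,"slide":[0,-4.9,3.2],"roll":0}]'; python3 -m pendant '[{"gripper":0,"slide":[0,-4.9,3.2],"roll":0},{"gripper":0,"slide":[0,-4.9,3.2],"roll":0},{"gripper":0,"slide":[0,-4.9,3.2],"roll":0},{"gripper":0,"slide":[0,-4.9,3.2],"roll":0},{"gripper":0,"slide":[0,-4.9,3.2],"roll":-0.1}]'
```

```text
time_s: 1.62
ee_pos: [0.2572, 0.3205, 0.2309]
eef_rot: [[0.003, 0.257, 0.966], [0.002, 0.966, -0.257], [-1.0, 0.002, 0.003]]
force: [0.8, 0.3, 1.7]
finger_gap: 0.0854
time_s: 2.25
ee_pos: [0.3513, 0.0343, 0.2333]
eef_rot: [[0.014, 0.154, 0.988], [0.003, 0.988, -0.154], [-1.0, 0.005, 0.014]]
force: [1.6, 0.5, 0.5]
finger_gap: 0.0852
```

```bash
python3 - <<'E'
from h import *
st();save('wrist','w1');st()
E
```

```text
t 2.25 q [ -6.1 -25.3 126.4   0.3  78.1 -87.3] p [0.3513 0.0343 0.2333] gap 0.0852165275727043 F [1.6 0.5 0.5]
[[ 0.014  0.154  0.988]
 [ 0.003  0.988 -0.154]
 [-1.     0.005  0.014]]
t 2.3 q [ -6.9 -25.1 126.2  -0.2  78.  -87.8] p [0.3534 0.0266 0.2338] gap 0.08526915512911627 F [ 0.5 -2.4 -0.1]
[[ 0.016  0.158  0.987]
 [-0.005  0.987 -0.158]
 [-1.    -0.002  0.016]]
```

View pics/w1.png

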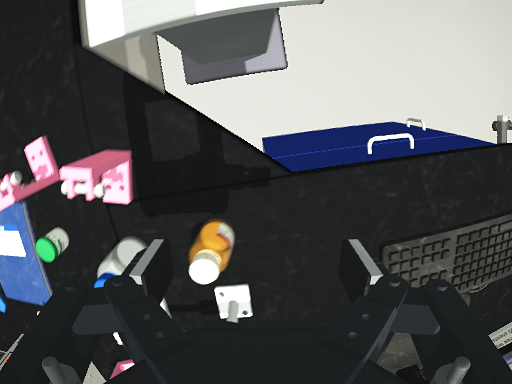

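```bash
python3 -m pendant '[{"gripper":0,"slide":[0,-4.2,1.9],"roll":0},{"gripper":0,"slide":[0,-4.2,1.9],"roll":0},{"gripper":0,"slide":[0,-4.2,1.8],"roll":0},{"gripper":0,"slide":[0,-4.2,1.8],"roll":-0.08},{"gripper":0,"slide":[0,0,0],"roll":0}]'; python3 - <<'E'
from h import *
np.set_printoptions(suppress=True,precision=4)
st();save('wrist','w2')
for n in ['clear_bottle_mid','amber_bottle_mid','septa_jar_mid','bracket_pin','bracket','bracket_long_end']:
    r=bot.spot_point('wrist',n);print(n,[(np.round(x['xy'],1),round(x['p'],2)) for x in r[:3]])
    z={'clear_bottle_mid':.054,'amber_bottle_mid':.051,'septa_jar_mid':.0235,'bracket_pin':.094,'bracket':0,'bracket_long_end':.11}[n]
    for x in r[:3]: print(atz('wrist',x['xy'],z))
    r=bot.spot_in('wrist',n);print(n,[(np.round(x['bbox'],1),round(x['p'],2)) for x in r[:2]])
E
```

```text
time_s: 2.92
ee_pos: [0.4013, -0.159, 0.2373]
eef_rot: [[0.021, 0.085, 0.996], [-0.006, 0.996, -0.085], [-1.0, -0.004, 0.022]]
force: [-0.7, 1.0, -0.5]
finger_gap: 0.0853
t 2.925 q [ -31.2  -13.6  117.6    0.4   74.8 -116.4] p [ 0.4013 -0.159   0.2373] gap 0.08533690944477772 F [-0.7  1.  -0.5]
[[ 0.021  0.085  0.996]
 [-0.006  0.996 -0.085]
 [-1.    -0.004  0.022]]
clear_bottle_mid [(array([251.4, 213.8]), 0.84)]
[ 0.4552 -0.1677  0.054 ]
clear_bottle_mid [(array([254.2, 213.4,  49.6,  71.1]), 0.93), (array([256.6, 311.6, 344.1, 144.8]), 0.57)]
amber_bottle_mid [(array([365.3, 193.7]), 0.73)]
[ 0.4423 -0.0275  0.051 ]
amber_bottle_mid [(array([361.9, 194.9,  54.4,  57.9]), 0.96)]
septa_jar_mid [(array([146.7, 186.2]), 0.63)]
[ 0.4196 -0.3011  0.0235]
septa_jar_mid [(array([148.6, 187. ,  40.5,  38.8]), 0.64)]
bracket_pin [(array([124.9,  92.8]), 0.87), (array([258.5,  99.8]), 0.69), (array([263.8, 298.3]), 0.56)]
[ 0.3026 -0.281   0.094 ]
[ 0.3262 -0.1488  0.094 ]
[ 0.5493 -0.1593  0.094 ]
bracket_pin [(array([140.2,  90.7,  78.7,  65.7]), 0.92), (array([256.4, 104.4,  57.3,  69. ]), 0.63)]
bracket [(array([259., 241.]), 0.85), (array([262.6,  85.4]), 0.73), (array([158.1, 113.5]), 0.73)]
[ 0.5194 -0.1625 -0.    ]
[ 0.308  -0.1419  0.    ]
[ 0.3293 -0.2799  0.    ]
bracket [(array([257.6, 107.4,  57.2,  63.5]), 0.92), (array([139.7,  90.8,  76.5,  65.5]), 0.86)]
bracket_long_end [(array([260.7, 291.9]), 0.93), (array([259.4,  81.5]), 0.92), (array([127.6, 112.1]), 0.57)]
[ 0.5275 -0.1624  0.11  ]
[ 0.3099 -0.1474  0.11  ]
[ 0.3229 -0.2737  0.11  ]
bracket_long_end [(array([264. , 274.8,  48.6,  65.9]), 0.87), (array([138.6,  91. ,  73.9,  68.2]), 0.83)]
```

View pics/w2.png

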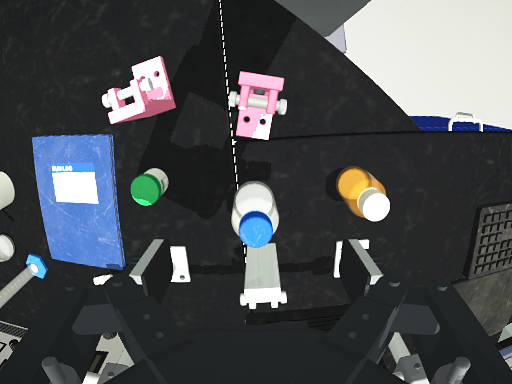

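```bash
python3 - <<'E'
from h import *
np.set_printoptions(suppress=True,precision=4)
print('cap',atz('wrist',(256,229),.108),atz('wrist',(239,232),.105),atz('wrist',(273,230),.105))
print('pin ends',atz('wrist',(244,299),.094),atz('wrist',(283,297.5),.094))
print('leg top corners',atz('wrist',(243,287),.11),atz('wrist',(279,287),.11),'btm',atz('wrist',(246,243),0),atz('wrist',(274,243),0))
im=cv2.imread('pics/w2.png');cv2.imwrite('pics/w2z.png',cv2.resize(im[160:320,170:350],None,fx=3.5,fy=3.5,interpolation=cv2.INTER_CUBIC))
I=bot.camera_info('scene');K=np.array(I['intrinsics']);T=np.linalg.inv(np.array(I['T']))
for p in [(0.44,0.09,0),(.44,.12,0)]:
    q=K@(T[:3,:3]@np.array(p)+T[:3,3]);print(q[:2]/q[2])
E
```

```text
cap [ 0.4509 -0.1617  0.108 ] [ 0.4543 -0.1793  0.105 ] [ 0.4548 -0.1448  0.105 ]
pin ends [ 0.5487 -0.1838  0.094 ] [ 0.5504 -0.1374  0.094 ]
leg top corners [ 0.5193 -0.1814  0.11  ] [ 0.5225 -0.1421  0.11  ] btm [ 0.5212 -0.1817 -0.    ] [ 0.5244 -0.1419  0.    ]
[218.7284 213.7578]
[213.278  208.6972]
```

View pics/w2z.png

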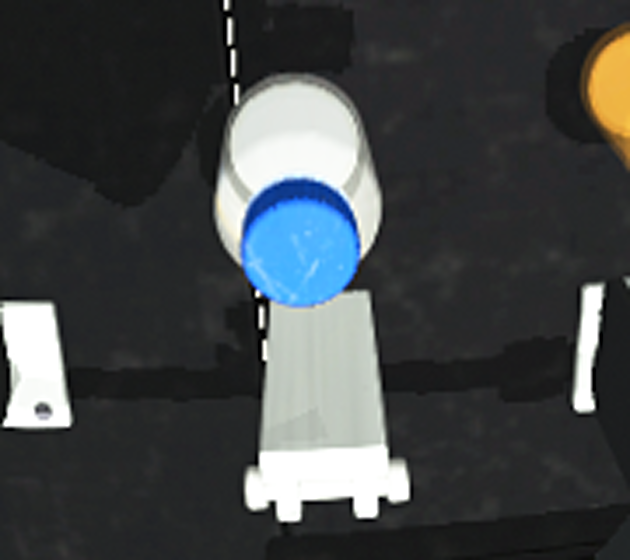

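```bash
python3 -m pendant '[{"gripper":0,"slide":[1.5,0.1,2.4],"roll":0},{"gripper":0,"slide":[3.5,0.1,2.4],"roll":0},{"gripper":0,"slide":[4,0,0],"roll":0},{"gripper":0,"slide":[2.5,0,0],"roll":0},{"gripper":0,"slide":[0,0,0],"roll":0}]'; python3 - <<'E'
from h import *
st();save('wrist','w3')
E
```

```text
time_s: 4.2
ee_pos: [0.4549, -0.1597, 0.122]
eef_rot: [[0.025, 0.08, 0.996], [-0.008, 0.997, -0.08], [-1.0, -0.005, 0.026]]
force: [-0.9, 0.2, 0.1]
finger_gap: 0.0856
t 4.2 q [ -27.9    1.2  117.6    0.3   59.7 -113.5] p [ 0.4549 -0.1597  0.122 ] gap 0.08558668426652018 F [-0.9  0.2  0.1]
[[ 0.025  0.08   0.996]
 [-0.008  0.997 -0.08 ]
 [-1.    -0.005  0.026]]
```

View pics/w3.png

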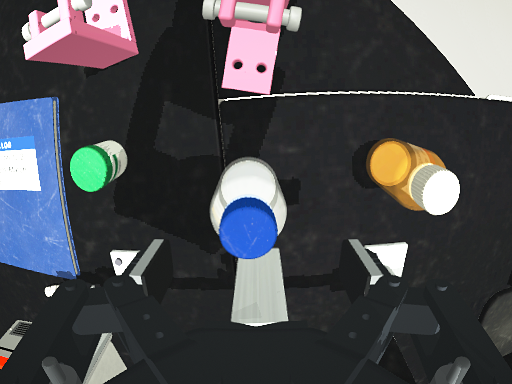

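```bash
python3 - <<'E'
from h import *
print(atz('wrist',(248.5,231),.108),atz('wrist',(219,231),.107),atz('wrist',(278,231),.107))
E
python3 -m pendant '[{"gripper":0,"slide":[2.5,-0.3,-0.2],"roll":0},{"gripper":0,"slide":[2.1,0,0],"roll":0},{"gripper":0,"slide":[0,0,0],"roll":0},{"gripper":0.3,"slide":[0,0,0],"roll":0},{"gripper":0.4,"slide":[0,0,0],"roll":0}]'
```

```text
[ 0.45496935 -0.16586201  0.108     ] [ 0.45423563 -0.18322436  0.107     ] [ 0.45680463 -0.14876202  0.107     ]
time_s: 4.88
ee_pos: [0.4614, -0.1671, 0.0856]
eef_rot: [[0.042, 0.08, 0.996], [-0.016, 0.997, -0.08], [-0.999, -0.013, 0.043]]
force: [0.2, -0.2, -0.9]
finger_gap: 0.0523
```

```bash
python3 -m pendant '[{"gripper":0.4,"slide":[0.9,0.1,-0.6],"roll":0},{"gripper":0.5,"slide":[0.2,0,0],"roll":0},{"gripper":0.8,"slide":[0,0,0],"roll":0},{"gripper":0.8,"slide":[0,0,0],"roll":0},{"gripper":0.8,"slide":[0,0,0],"roll":0}]'
```

```text
time_s: 5.5
ee_pos: [0.4568, -0.1655, 0.0766]
eef_rot: [[0.045, 0.081, 0.996], [-0.016, 0.997, -0.08], [-0.999, -0.013, 0.046]]
force: [-0.7, 0.7, 2.7]
finger_gap: 0.0429
```

```bash
python3 -m pendant '[{"gripper":0.8,"slide":[0,0,0],"roll":0},{"gripper":0.8,"slide":[0,0,0],"roll":0},{"gripper":0.8,"slide":[0,0,0],"roll":0},{"gripper":0.8,"slide":[-0.5,0,0],"roll":0},{"gripper":0.8,"slide":[-1.5,0,0],"roll":0}]';python3 - <<'E'
from h import *
st();save('wrist','w4')
E
```

```text
time_s: 6.12
ee_pos: [0.4536, -0.1641, 0.0947]
eef_rot: [[0.04, 0.081, 0.996], [-0.013, 0.997, -0.08], [-0.999, -0.01, 0.041]]
force: [-0.4, -0.2, -2.6]
finger_gap: 0.0427
t 6.125 q [ -28.5    3.2  119.     0.5   55.4 -114.1] p [ 0.4536 -0.1641  0.0947] gap 0.04272975299940355 F [-0.4 -0.2 -2.6]
[[ 0.04   0.081  0.996]
 [-0.013  0.997 -0.08 ]
 [-0.999 -0.01   0.041]]
```

View pics/w4.png

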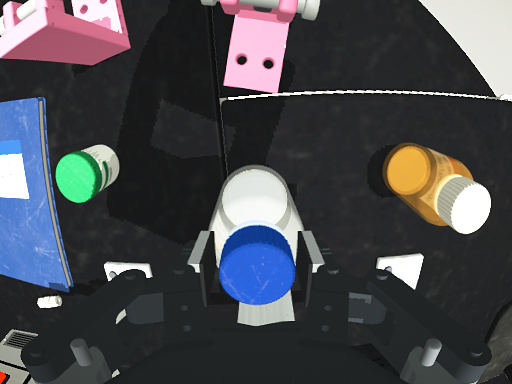

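```bash
python3 - <<'E'
from h import *
for p in [(180,210),(205,240),(150,172)]: print(atz('scene',p,0))
E
python3 -m pendant '[{"gripper":0.8,"slide":[-3,0,0],"roll":0},{"gripper":0.8,"slide":[-4.5,0,-0.5],"roll":0},{"gripper":0.8,"slide":[-4.5,0,-0.5],"roll":0},{"gripper":0.8,"slide":[0,2,0],"roll":0},{"gripper":0.8,"slide":[0,4,0],"roll":0}]'
```

```text
[0.35243405 0.18959345 0.        ]
[0.34135086 0.0331266  0.        ]
[0.37374471 0.42080108 0.        ]
time_s: 6.8
ee_pos: [0.4455, -0.1037, 0.2234]
eef_rot: [[0.05, 0.086, 0.995], [-0.019, 0.996, -0.085], [-0.999, -0.015, 0.051]]
force: [-0.1, 1.5, -1.9]
finger_gap: 0.0425
```

```bash
python3 -m pendant '[{"gripper":0.8,"slide":[0,4.5,-0.5],"roll":0},{"gripper":0.8,"slide":[0,4.5,-0.5],"roll":0},{"gripper":0.8,"slide":[0,4.5,-0.5],"roll":0},{"gripper":0.8,"slide":[0,4.0,-0.5],"roll":0},{"gripper":0.8,"slide":[0,2.5,0],"roll":0}]'
python3 -m pendant '[{"gripper":0.8,"slide":[3,0.5,0],"roll":0},{"gripper":0.8,"slide":[5,0.5,0],"roll":0},{"gripper":0.8,"slide":[3,0,0],"roll":0},{"gripper":0.8,"slide":[1,0,0],"roll":0},{"gripper":0.8,"slide":[0,0,0],"roll":0}]'
python3 - <<'E'
from h import *
st();save('wrist','w5');save('side','s5')
E
```

```text
time_s: 7.42
ee_pos: [0.443, 0.1036, 0.2228]
eef_rot: [[0.059, 0.087, 0.994], [-0.02, 0.996, -0.086], [-0.998, -0.014, 0.06]]
force: [-0.3, 0.2, -2.7]
finger_gap: 0.0427
time_s: 8.05
ee_pos: [0.454, 0.1147, 0.1044]
eef_rot: [[0.068, 0.082, 0.994], [-0.018, 0.997, -0.081], [-0.998, -0.012, 0.069]]
force: [0.8, 0.0, -1.6]
finger_gap: 0.0427
t 8.05 q [  6.5  -0.2 121.3  -1.8  55.1 -77.8] p [0.454  0.1147 0.1044] gap 0.04271659934023479 F [ 0.8  0.  -1.6]
[[ 0.068  0.082  0.994]
 [-0.018  0.997 -0.081]
 [-0.998 -0.012  0.069]]
```

View pics/w5.png

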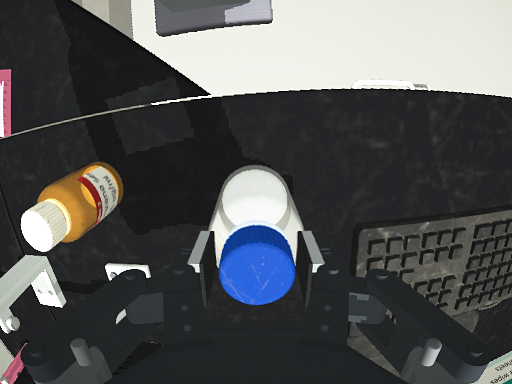

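```bash
python3 -m pendant '[{"gripper":0.8,"slide":[1.5,0,-0.2],"roll":0},{"gripper":0.8,"slide":[0.8,0,0],"roll":0},{"gripper":0.8,"slide":[0,0,0],"roll":0},{"gripper":0.8,"slide":[0,0,0],"roll":0},{"gripper":0.8,"slide":[0,0,0],"roll":0}]'
```

```text
time_s: 8.78
ee_pos: [0.4573, 0.1147, 0.0842]
eef_rot: [[0.077, 0.083, 0.994], [-0.017, 0.997, -0.082], [-0.997, -0.01, 0.078]]
force: [-0.9, -0.2, -2.3]
finger_gap: 0.0424
```

```bash
python3 -m pendant '[{"gripper":0.8,"slide":[0.5,0,-0.1],"roll":0},{"gripper":0.8,"slide":[0.2,0,0],"roll":0},{"gripper":0.8,"slide":[0,0,0],"roll":0},{"gripper":0.8,"slide":[0.1,0,0],"roll":0},{"gripper":0.8,"slide":[0,0,0],"roll":0}]'
```

```text
time_s: 9.4
ee_pos: [0.4584, 0.1147, 0.0768]
eef_rot: [[0.08, 0.083, 0.993], [-0.017, 0.997, -0.081], [-0.997, -0.01, 0.081]]
force: [-0.4, 0.4, -2.0]
finger_gap: 0.0426
```

```bash
python3 -m pendant '[{"gripper":0.8,"slide":[0.2,0,0],"roll":0},{"gripper":0.8,"slide":[0.1,0,0],"roll":0},{"gripper":0.8,"slide":[0.0,0,0],"roll":0},{"gripper":0.8,"slide":[0.0,0,0],"roll":0},{"gripper":0.8,"slide":[0,0,0],"roll":0}]'
```

```text
time_s: 10.02
ee_pos: [0.4612, 0.1148, 0.0767]
eef_rot: [[0.084, 0.082, 0.993], [-0.017, 0.997, -0.081], [-0.996, -0.01, 0.085]]
force: [0.4, -0.2, 0.6]
finger_gap: 0.0423
```

Contact (force went to +0.6). Release.

```bash
python3 -m pendant '[{"gripper":0.4,"slide":[0,0,0],"roll":0},{"gripper":0.2,"slide":[0,0,0],"roll":0},{"gripper":0.0,"slide":[0,0,0],"roll":0},{"gripper":0,"slide":[0,0,0],"roll":0},{"gripper":0,"slide":[-2,0,-0.1],"roll":0}]'
python3 -m pendant '[{"gripper":0,"slide":[-5,0,-0.5],"roll":0},{"gripper":0,"slide":[-6,0,-0.5],"roll":0},{"gripper":0.0,"slide":[-6,0,-0.5],"roll":0},{"gripper":0,"slide":[-6,0,-0.5],"roll":0},{"gripper":0,"slide":[-6,0,-0.5],"roll":0}]'
python3 - <<'E'
from h import *
st();save('wrist','w6')
E
```

```text
time_s: 10.65
ee_pos: [0.4569, 0.1151, 0.0949]
eef_rot: [[0.08, 0.082, 0.993], [-0.017, 0.997, -0.081], [-0.997, -0.01, 0.081]]
force: [0.6, 0.1, 0.8]
finger_gap: 0.0853
time_s: 11.28
ee_pos: [0.4047, 0.1216, 0.3857]
eef_rot: [[0.071, 0.083, 0.994], [-0.018, 0.996, -0.082], [-0.997, -0.012, 0.072]]
force: [0.9, -0.0, -0.3]
finger_gap: 0.0854
t 11.275 q [  8.4 -21.  107.7  -1.6  89.4 -76.9] p [0.4047 0.1216 0.3857] gap 0.08538816363052848 F [ 0.9 -0.  -0.3]
[[ 0.071  0.083  0.994]
 [-0.018  0.996 -0.082]
 [-0.997 -0.012  0.072]]
```

View pics/w6.png

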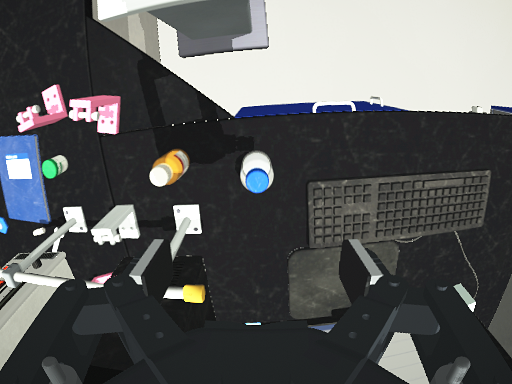

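```bash
cat > kin.py <<'E'
import numpy as np
from scipy.optimize import least_squares
D=[(.6243,.2299,12.46,92.46,75.1),(np.hypot(.3513,.0343),.2333,-25.3,126.4,78.1),(np.hypot(.4013,.159),.2373,-13.6,117.6,74.8),(np.hypot(.4549,.1597),.122,1.2,117.6,59.7),(np.hypot(.4536,.1641),.0947,3.2,119,55.4),(np.hypot(.454,.1147),.1044,-.2,121.3,55.1),(np.hypot(.4047,.1216),.3857,-21,107.7,89.4)]
def fk(p,q2,q3,q5):
    a,h,L1,L2,o,L3=p;s=np.radians
    A=s(q2);B=s(q2+q3)+o;C=s(q2+q3+q5)
    return a+L1*np.sin(A)+L2*np.sin(B)+L3*np.sin(C),h+L1*np.cos(A)+L2*np.cos(B)+L3*np.cos(C)
f=lambda p:np.ravel([np.array(fk(p,*d[2:]))-d[:2] for d in D])
S=least_squares(f,[0,.35,.4,.4,0,.25],x_scale=.1)
P=S.x
if __name__=='__main__':
    print(P,np.abs(S.fun).max())
    # max radius tool-down per z
    for z in [.3,.4,.5,.6,.7,.8]:
        best=0
        for q3 in np.arange(17.7,146,.5):
            for q2 in np.arange(-44,120,1.):
                q5=180-q2-q3
                if not 7.7<q5<150.6: continue
                r,zz=fk(P,q2,q3,q5)
                if abs(zz-z)<.006 and r>best: best=r;b=(q2,q3,q5)
        print(z,best,b if best else None)
E
python3 kin.py
```

```text
[0.00622222 0.26664568 0.44707203 0.55840501 0.1031877  0.27393714] 0.0007636171237534461
0.3 0.9432072134640914 (np.float64(59.0), np.float64(17.7), np.float64(103.3))
0.4 0.9017502953853469 (np.float64(52.0), np.float64(18.7), np.float64(109.3))
0.5 0.8512433810320211 (np.float64(46.0), np.float64(17.7), np.float64(116.3))
0.6 0.7833891160293924 (np.float64(39.0), np.float64(17.7), np.float64(123.3))
0.7 0.6945263793004223 (np.float64(31.0), np.float64(18.2), np.float64(130.8))
0.8 0.5761402681328659 (np.float64(22.0), np.float64(18.2), np.float64(139.8))
```

```bash
python3 - <<'E'
from h import *
np.set_printoptions(suppress=True,precision=3)
for p in [(235,118),(200,85),(165,55),(140,30),(300,115),(400,113)]: print(p,atz('wrist',p,0))
for p in [(70,114),(117,112),(85,118)]: print('pink',p,atz('wrist',p,.094))
im=cv2.imread('pics/w6.png');cv2.imwrite('pics/w6z.png',cv2.resize(im[20:240,0:300],None,fx=2.6,fy=2.6,interpolation=cv2.INTER_CUBIC))
for n in ['septa_jar_mid','amber_bottle_mid','clear_bottle_mid']:
    r=bot.spot_point('wrist',n);z={'clear_bottle_mid':.054,'amber_bottle_mid':.051,'septa_jar_mid':.0235}[n];print(n,[atz('wrist',x['xy'],z) for x in r[:1]])
E
```

```text
(235, 118) [0.387 0.082 0.   ]
(200, 85) [0.321 0.026 0.   ]
(165, 55) [ 0.256 -0.033  0.   ]
(140, 30) [ 0.199 -0.076  0.   ]
(300, 115) [0.39  0.199 0.   ]
(400, 113) [0.392 0.397 0.   ]
pink (70, 114) [ 0.33  -0.189  0.094]
pink (117, 112) [ 0.343 -0.096  0.094]
pink (85, 118) [ 0.342 -0.159  0.094]
septa_jar_mid [array([ 0.432, -0.306,  0.023])]
amber_bottle_mid [array([ 0.454, -0.037,  0.051])]
clear_bottle_mid [array([0.464, 0.111, 0.054])]
```

View pics/w6z.png

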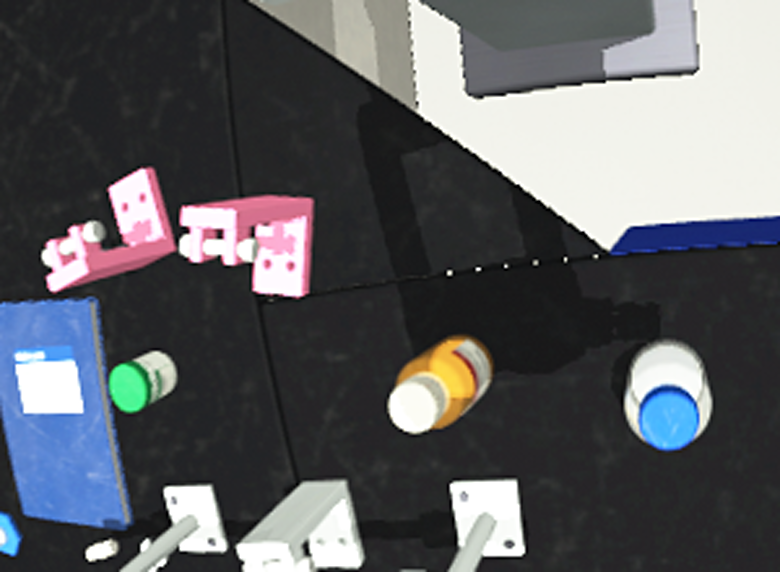

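```bash
python3 -m pendant '[{"gripper":0,"slide":[2.5,-5.3,-1.3],"roll":0},{"gripper":0,"slide":[3,-5.3,-1.3],"roll":0},{"gripper":0.0,"slide":[3,-5.3,-1.3],"roll":0},{"gripper":0,"slide":[3,-5.3,-1.3],"roll":0},{"gripper":0,"slide":[3,-5,-1.3],"roll":0}]'
python3 - <<'E'
from h import *
st();save('wrist','w7')
for n in ['bracket_pin','bracket_long_end']:
    r=bot.spot_point('wrist',n);print(n,[(np.round(x['xy'],1),round(x['p'],2),atz('wrist',x['xy'],.094)) for x in r[:3]])
E
```

```text
time_s: 12.1
ee_pos: [0.3281, -0.1351, 0.229]
eef_rot: [[0.067, 0.071, 0.995], [-0.013, 0.997, -0.07], [-0.998, -0.008, 0.068]]
force: [1.3, -0.2, -0.1]
finger_gap: 0.0854
t 12.1 q [ -35.2  -27.4  128.2    1.7   75.6 -121.5] p [ 0.3281 -0.1351  0.229 ] gap 0.08537720311762803 F [ 1.3 -0.2 -0.1]
[[ 0.067  0.071  0.995]
 [-0.013  0.997 -0.07 ]
 [-0.998 -0.008  0.068]]
bracket_pin [(array([249.2, 338.6]), 0.95, array([ 0.54316507, -0.16433534,  0.094     ])), (array([235.2, 174.4]), 0.78, array([ 0.32280309, -0.157646  ,  0.094     ])), (array([112.6, 160.8]), 0.67, array([ 0.2971953 , -0.28132769,  0.094     ]))]
bracket_long_end [(array([243.5, 337.5]), 0.79, array([ 0.5462205 , -0.16992947,  0.094     ])), (array([240.6, 158. ]), 0.76, array([ 0.31030797, -0.14974103,  0.094     ])), (array([114.3, 182.3]), 0.64, array([ 0.32326125, -0.28428212,  0.094     ]))]
```

View pics/w7.png

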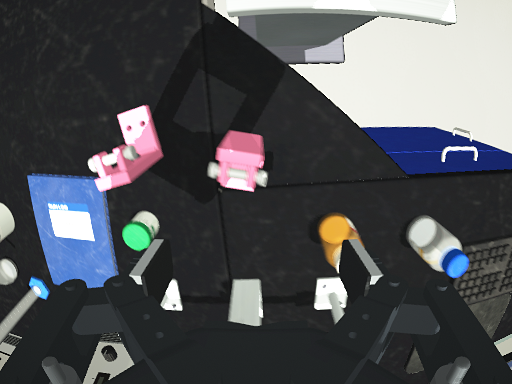

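```bash
python3 -m pendant '[{"gripper":0,"slide":[2,-1.5,-0.5],"roll":0.1},{"gripper":0,"slide":[3.5,0,0],"roll":0.07},{"gripper":0.0,"slide":[2.5,0,0],"roll":0},{"gripper":0,"slide":[0,0,0],"roll":0},{"gripper":0,"slide":[0,0,0],"roll":0}]'
python3 - <<'E'
from h import *
st();save('wrist','w8')
E
```

```text
time_s: 12.88
ee_pos: [0.3273, -0.1455, 0.1453]
eef_rot: [[0.062, 0.245, 0.968], [-0.005, 0.97, -0.245], [-0.998, 0.01, 0.061]]
force: [-1.2, -0.1, 0.6]
finger_gap: 0.0853
t 12.875 q [ -36.9  -20.3  133.     2.1   64.4 -113.6] p [ 0.3273 -0.1455  0.1453] gap 0.08529457225175079 F [-1.2 -0.1  0.6]
[[ 0.062  0.245  0.968]
 [-0.005  0.97  -0.245]
 [-0.998  0.01   0.061]]
```

View pics/w8.png

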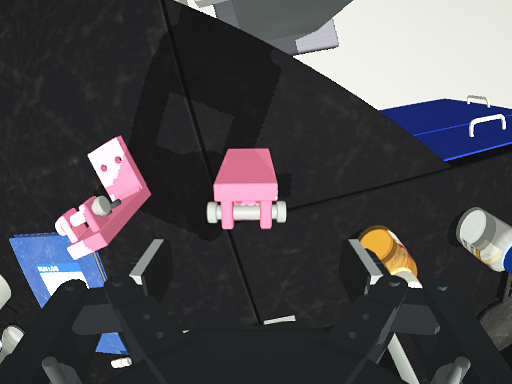

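```bash
python3 - <<'E'
from h import *
s=bot.sense();R=np.array(s['eef_rot']);p=np.array(s['ee_pos'])
for px in [(247,212),(211,212),(282,212)]:
    w=atz('wrist',px,.094);print(w,'tool',R.T@(w-p))
E
```

```text
[ 0.32956451 -0.15311576  0.094     ] tool [ 0.05145923 -0.00731493  0.00096602]
[ 0.3233995  -0.17757611  0.094     ] tool [ 0.05120067 -0.03253889  0.0009908 ]
[ 0.33566988 -0.12947846  0.094     ] tool [0.05171824 0.01709647 0.00108509]
```

```bash
python3 -m pendant '[{"gripper":0,"slide":[2.5,-0.7,0],"roll":0},{"gripper":0,"slide":[2.5,0,0],"roll":0},{"gripper":0.0,"slide":[1.5,0,-0.1],"roll":0},{"gripper":0,"slide":[0.3,0,0],"roll":0},{"gripper":0.2,"slide":[0,0,0],"roll":0}]'
python3 - <<'E'
from h import *
st();save('wrist','w9')
s=bot.sense();R=np.array(s['eef_rot']);p=np.array(s['ee_pos'])
E
```

```text
time_s: 13.55
ee_pos: [0.3355, -0.1556, 0.0833]
eef_rot: [[0.075, 0.241, 0.968], [-0.014, 0.97, -0.241], [-0.997, 0.005, 0.076]]
force: [-0.3, 1.0, 0.2]
finger_gap: 0.0699
t 13.55 q [ -37.4  -12.3  134.8    2.4   53.6 -114.9] p [ 0.3355 -0.1556  0.0833] gap 0.06986556720924114 F [-0.3  1.   0.2]
[[ 0.075  0.241  0.968]
 [-0.014  0.97  -0.241]
 [-0.997  0.005  0.076]]
```

View pics/w9.png

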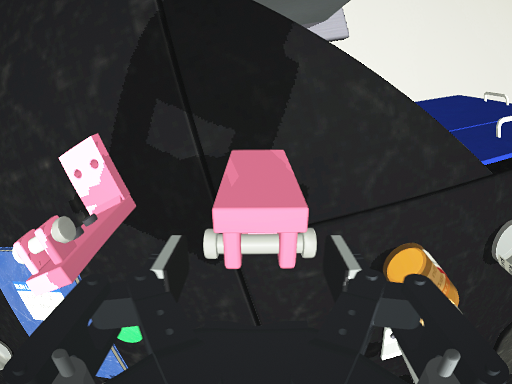

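```bash
python3 -m pendant '[{"gripper":0.2,"slide":[0.9,0.1,-0.6],"roll":0},{"gripper":0.3,"slide":[0.2,0,0],"roll":0},{"gripper":0.7,"slide":[0,0,0],"roll":0},{"gripper":0.7,"slide":[0,0,0],"roll":0},{"gripper":0.7,"slide":[0,0,0],"roll":0}]'
python3 -m pendant '[{"gripper":0.7,"slide":[0,0,0],"roll":0},{"gripper":0.7,"slide":[-0.5,0,0],"roll":0},{"gripper":0.7,"slide":[-2,0,0],"roll":0},{"gripper":0.7,"slide":[-1,0,0],"roll":0},{"gripper":0.7,"slide":[0,0,0],"roll":0}]'
python3 - <<'E'
from h import *
st();save('wrist','w10')
E
```

```text
time_s: 14.22
ee_pos: [0.3319, -0.1541, 0.0734]
eef_rot: [[0.078, 0.241, 0.967], [-0.016, 0.97, -0.241], [-0.997, 0.003, 0.08]]
force: [0.4, 0.7, 1.6]
finger_gap: 0.0527
time_s: 14.85
ee_pos: [0.3269, -0.1521, 0.1073]
eef_rot: [[0.074, 0.241, 0.968], [-0.014, 0.97, -0.241], [-0.997, 0.005, 0.075]]
force: [0.4, -0.6, -3.2]
finger_gap: 0.0527
t 14.85 q [ -37.9  -16.7  135.     2.4   57.9 -115.1] p [ 0.3269 -0.1521  0.1073] gap 0.05274359484707314 F [ 0.4 -0.6 -3.2]
[[ 0.074  0.241  0.968]
 [-0.014  0.97  -0.241]
 [-0.997  0.005  0.075]]
```

View pics/w10.png

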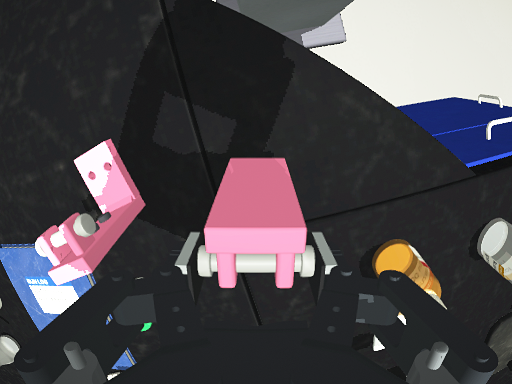

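```bash
python3 -m pendant '[{"gripper":0.7,"slide":[0,2,-0.5],"roll":0},{"gripper":0.7,"slide":[0,3,-0.7],"roll":0},{"gripper":0.7,"slide":[0,2.5,-0.5],"roll":0},{"gripper":0.7,"slide":[0,1,-0.3],"roll":0},{"gripper":0.7,"slide":[0,0,0],"roll":0}]'
python3 -m pendant '[{"gripper":0.7,"slide":[1,0,0],"roll":0},{"gripper":0.7,"slide":[1.2,0,0],"roll":0},{"gripper":0.7,"slide":[0.8,0,0],"roll":0},{"gripper":0.7,"slide":[0.2,0,0],"roll":0},{"gripper":0.7,"slide":[0,0,0],"roll":0}]'
```

```text
time_s: 15.52
ee_pos: [0.3258, -0.0621, 0.1028]
eef_rot: [[0.069, 0.243, 0.968], [-0.012, 0.97, -0.243], [-0.998, 0.005, 0.07]]
force: [-1.2, 0.4, -1.9]
finger_gap: 0.0527
time_s: 16.15
ee_pos: [0.3308, -0.0657, 0.0745]
eef_rot: [[0.066, 0.246, 0.967], [-0.01, 0.969, -0.246], [-0.998, 0.006, 0.067]]
force: [-0.8, -0.1, -3.1]
finger_gap: 0.0527
```

```bash
python3 -m pendant '[{"gripper":0.7,"slide":[0.3,0,0],"roll":0},{"gripper":0.7,"slide":[0,0,0],"roll":0},{"gripper":0.5,"slide":[0,0,0],"roll":0},{"gripper":0.35,"slide":[0,0,0],"roll":0},{"gripper":0.2,"slide":[0,0,0],"roll":0}]'
python3 -m pendant '[{"gripper":0.1,"slide":[0,0,0],"roll":0},{"gripper":0,"slide":[-2,0,0],"roll":0},{"gripper":0,"slide":[-4,0,0],"roll":0},{"gripper":0,"slide":[-6,0,0],"roll":0},{"gripper":0,"slide":[-6,0,0],"roll":0}]'
python3 - <<'E'
from h import *
st();save('wrist','w11')
E
```

```text
time_s: 16.77
ee_pos: [0.3325, -0.0673, 0.0733]
eef_rot: [[0.066, 0.249, 0.966], [-0.01, 0.968, -0.249], [-0.998, 0.007, 0.066]]
force: [0.1, 0.5, -0.4]
finger_gap: 0.0681
time_s: 17.4
ee_pos: [0.3164, -0.0639, 0.2516]
eef_rot: [[0.053, 0.249, 0.967], [-0.005, 0.968, -0.249], [-0.999, 0.009, 0.053]]
force: [0.8, -0.7, -0.1]
finger_gap: 0.0854
t 17.4 q [ -24.9  -33.3  129.2    1.    81.2 -100.6] p [ 0.3164 -0.0639  0.2516] gap 0.08535203095275357 F [ 0.8 -0.7 -0.1]
[[ 0.053  0.249  0.967]
 [-0.005  0.968 -0.249]
 [-0.999  0.009  0.053]]
```

View pics/w11.png

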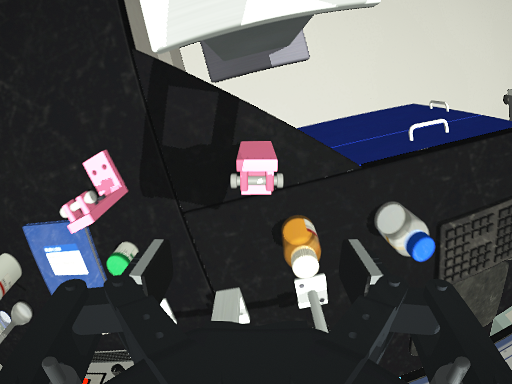

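```bash
python3 -m pendant '[{"gripper":0,"slide":[-3,0,0],"roll":-0.17},{"gripper":0,"slide":[-5.9,1.3,1.2],"roll":0},{"gripper":0,"slide":[-5.9,1.3,1.2],"roll":0},{"gripper":0,"slide":[-5.9,1.3,1.2],"roll":0},{"gripper":0,"slide":[-5.9,1.3,1.2],"roll":0}]'
python3 -m pendant '[{"gripper":0,"slide":[-5.9,1.3,1.2],"roll":0},{"gripper":0,"slide":[-5.9,1.3,1.2],"roll":0},{"gripper":0,"slide":[-5.9,1.3,1.2],"roll":0},{"gripper":0,"slide":[-5.9,1.3,1.2],"roll":0},{"gripper":0,"slide":[-5.9,1.3,1.2],"roll":0}]'
python3 - <<'E'
from h import *
st()
E
```

```text
time_s: 18.08
ee_pos: [0.3536, -0.0138, 0.5324]
eef_rot: [[0.066, 0.079, 0.995], [-0.012, 0.997, -0.079], [-0.998, -0.006, 0.066]]
force: [1.1, -0.1, 0.4]
finger_gap: 0.0853
time_s: 18.7
ee_pos: [0.3994, 0.0513, 0.8347]
eef_rot: [[0.071, 0.079, 0.994], [-0.013, 0.997, -0.078], [-0.997, -0.007, 0.072]]
force: [1.0, -0.1, 2.0]
finger_gap: 0.0853
t 18.7 q [ -2.3  -3.5  43.1  -0.8 136.3 -88.4] p [0.3994 0.0513 0.8347] gap 0.08532188874873994 F [ 1.  -0.1  2. ]
[[ 0.071  0.079  0.994]
 [-0.013  0.997 -0.078]
 [-0.997 -0.007  0.072]]
```

```bash
python3 -m pendant '[{"gripper":0,"slide":[-3,0,0],"roll":0},{"gripper":0,"slide":[-2,0,0],"roll":0},{"gripper":0,"slide":[-2,0,0],"roll":0},{"gripper":0,"slide":[-2,0,0],"roll":0},{"gripper":0,"slide":[-2,0,0],"roll":0}]'
python3 - <<'E'
from h import *
st()
E
```

```text
time_s: 19.32
ee_pos: [0.3783, 0.0509, 0.9192]
eef_rot: [[0.071, 0.077, 0.994], [-0.01, 0.997, -0.076], [-0.997, -0.005, 0.072]]
force: [0.3, 0.4, -1.0]
finger_gap: 0.0853
t 19.325 q [ -2.6   7.6  17.7  -0.8 150.6 -88.9] p [0.3783 0.0509 0.9192] gap 0.0853450119477362 F [ 0.3  0.4 -1. ]
[[ 0.071  0.077  0.994]
 [-0.01   0.997 -0.076]
 [-0.997 -0.005  0.072]]
```

```bash
python3 -m pendant '[{"gripper":0,"slide":[-1,0,-2],"roll":0},{"gripper":0,"slide":[-1,0,-2],"roll":0},{"gripper":0,"slide":[-1,0,-2],"roll":0},{"gripper":0,"slide":[-1,0,-2],"roll":0},{"gripper":0,"slide":[-1,0,-2],"roll":0}]'
python3 - <<'E'
from h import *
st()
E
```

```text
time_s: 19.95
ee_pos: [0.3118, 0.0676, 0.9529]
eef_rot: [[0.168, 0.077, 0.983], [-0.022, 0.997, -0.075], [-0.986, -0.009, 0.169]]
force: [-0.2, -0.6, 0.5]
finger_gap: 0.0852
t 19.95 q [  0.9   2.   17.7  -2.9 150.6 -87.3] p [0.3118 0.0676 0.9529] gap 0.08517409460735861 F [-0.2 -0.6  0.5]
[[ 0.168  0.077  0.983]
 [-0.022  0.997 -0.075]
 [-0.986 -0.009  0.169]]
```

```bash
python3 -m pendant '[{"gripper":0,"slide":[-1,0,-4],"roll":0},{"gripper":0,"slide":[-1,0,-4],"roll":0},{"gripper":0,"slide":[-1,0,-4],"roll":0},{"gripper":0,"slide":[-1,0,-4],"roll":0},{"gripper":0,"slide":[-1,0,-4],"roll":0}]'
python3 - <<'E'
from h import *
st()
E
```

```text
time_s: 20.58
ee_pos: [0.1088, 0.0857, 0.9327]
eef_rot: [[0.203, 0.081, 0.976], [-0.021, 0.997, -0.078], [-0.979, -0.005, 0.204]]
force: [-0.1, -0.0, -0.4]
finger_gap: 0.0851
t 20.575 q [ 20.5 -20.3  38.6 -10.7 150.6 -74.8] p [0.1088 0.0857 0.9327] gap 0.08507535592122012 F [-0.1 -0.  -0.4]
[[ 0.203  0.081  0.976]
 [-0.021  0.997 -0.078]
 [-0.979 -0.005  0.204]]
```

```bash
python3 -m pendant '[{"gripper":0,"slide":[1.5,0,5],"roll":0},{"gripper":0,"slide":[1.5,0,5],"roll":0},{"gripper":0,"slide":[2,0,5],"roll":0},{"gripper":0,"slide":[2,-0.3,5],"roll":0},{"gripper":0,"slide":[3,-0.3,5],"roll":0}]'
python3 -m pendant '[{"gripper":0,"slide":[3,-0.3,5],"roll":0},{"gripper":0,"slide":[3,-0.3,5],"roll":0},{"gripper":0,"slide":[2,-0.2,5],"roll":0},{"gripper":0,"slide":[0,0,5],"roll":0},{"gripper":0,"slide":[0,0,3],"roll":0}]'
python3 - <<'E'
from h import *
st()
E
```

```text
time_s: 21.2
ee_pos: [0.3566, 0.0727, 0.8998]
eef_rot: [[0.24, 0.031, 0.97], [-0.005, 1.0, -0.031], [-0.971, 0.002, 0.24]]
force: [-0.2, 0.8, 0.0]
finger_gap: 0.0856
time_s: 21.82
ee_pos: [0.5963, 0.056, 0.844]
eef_rot: [[0.241, 0.03, 0.97], [-0.004, 1.0, -0.03], [-0.97, 0.004, 0.241]]
force: [0.3, -0.7, -1.3]
finger_gap: 0.0852
t 21.825 q [ -1.4  18.2  18.1   0.2 129.8 -89.5] p [0.5963 0.056  0.844 ] gap 0.08518760977921505 F [ 0.3 -0.7 -1.3]
[[ 0.241  0.03   0.97 ]
 [-0.004  1.    -0.03 ]
 [-0.97   0.004  0.241]]
```

```bash
python3 -m pendant '[{"gripper":0,"slide":[0,0,4],"roll":0},{"gripper":0,"slide":[0,0,4],"roll":0},{"gripper":0,"slide":[0,0,4],"roll":0},{"gripper":0,"slide":[0,0,4],"roll":0},{"gripper":0,"slide":[0,0,4],"roll":0}]'
python3 - <<'E'
from h import *
st()
E
```

```text
time_s: 22.45
ee_pos: [0.7063, 0.0454, 0.8034]
eef_rot: [[0.35, 0.026, 0.936], [0.001, 1.0, -0.028], [-0.937, 0.011, 0.35]]
force: [0.1, -0.3, 0.4]
finger_gap: 0.0855
t 22.45 q [ -2.4  23.7  17.6   1.  118.2 -90.2] p [0.7063 0.0454 0.8034] gap 0.08545295694316749 F [ 0.1 -0.3  0.4]
[[ 0.35   0.026  0.936]
 [ 0.001  1.    -0.028]
 [-0.937  0.011  0.35 ]]
```

```bash
python3 -m pendant '[{"gripper":0,"slide":[-0.5,0,4],"roll":0},{"gripper":0,"slide":[-0.5,0,4],"roll":0},{"gripper":0,"slide":[-0.5,0,4],"roll":0},{"gripper":0,"slide":[-0.5,0,4],"roll":0},{"gripper":0,"slide":[-0.5,0,4],"roll":0}]'
python3 - <<'E'
from h import *
st()
E
```

```text
time_s: 23.08
ee_pos: [0.7813, 0.0342, 0.7905]
eef_rot: [[0.472, 0.021, 0.882], [0.006, 1.0, -0.027], [-0.882, 0.018, 0.471]]
force: [0.3, 0.2, 0.1]
finger_gap: 0.0852
t 23.075 q [ -3.4  26.4  17.7   2.  107.8 -90.8] p [0.7813 0.0342 0.7905] gap 0.08524298823984958 F [0.3 0.2 0.1]
[[ 0.472  0.021  0.882]
 [ 0.006  1.    -0.027]
 [-0.882  0.018  0.471]]
```

```bash
python3 -m pendant '[{"gripper":0,"slide":[-0.5,0,4],"roll":0},{"gripper":0,"slide":[-0.5,0,4],"roll":-0.03},{"gripper":0,"slide":[2,0,-2],"roll":0},{"gripper":0,"slide":[3,0,-5],"roll":0},{"gripper":0,"slide":[3,0,-5],"roll":0}]'
python3 - <<'E'
from h import *
st()
s=bot.sense();R=np.array(s['eef_rot']);p=np.array(s['ee_pos'])
pin=np.array([.549,-.16,.094])
for b in (.16,.10,-.019):
    w=pin-b*R[:,0];print(b,w,'tool',np.round(R.T@(w-p)*100,1))
E
```

```text
time_s: 23.7
ee_pos: [0.7527, 0.0284, 0.6608]
eef_rot: [[0.526, -0.009, 0.851], [0.007, 1.0, 0.006], [-0.851, 0.002, 0.526]]
force: [0.4, 0.2, -0.3]
finger_gap: 0.0853
t 23.7 q [ -4.2   7.   58.6   2.6  82.8 -94.3] p [0.7527 0.0284 0.6608] gap 0.08529175301820277 F [ 0.4  0.2 -0.3]
[[ 0.526 -0.009  0.851]
 [ 0.007  1.     0.006]
 [-0.851  0.002  0.526]]
0.16 [ 0.46486416 -0.16105917  0.23008835] tool [ 21.4 -18.8 -47.3]
0.1 [ 0.4964151  -0.16066198  0.17905522] tool [ 27.4 -18.8 -47.3]
-0.019 [ 0.55899113 -0.15987422  0.07783951] tool [ 39.3 -18.8 -47.3]
```

```bash
python3 -m pendant '[{"gripper":0,"slide":[0,-2.2,-5.7],"roll":0},{"gripper":0,"slide":[0,-2.2,-5.7],"roll":0.09},{"gripper":0,"slide":[0,-2.2,-5.7],"roll":0},{"gripper":0,"slide":[0,-2.2,-5.7],"roll":0},{"gripper":0,"slide":[0,-2.2,-5.7],"roll":0}]'
python3 -m pendant '[{"gripper":0,"slide":[0,-2.4,-5.7],"roll":0},{"gripper":0,"slide":[0,-2.2,-5.7],"roll":0},{"gripper":0,"slide":[0,-2.2,-4],"roll":0},{"gripper":0,"slide":[0,0,0],"roll":0},{"gripper":0,"slide":[0,0,0],"roll":0}]'
python3 - <<'E'
from h import *
st()
s=bot.sense();R=np.array(s['eef_rot']);p=np.array(s['ee_pos'])
pin=np.array([.549,-.16,.094])
for b in (.16,.10,-.019):
    w=pin-b*R[:,0];print(b,w,'tool',np.round(R.T@(w-p)*100,1))
E
```

```text
time_s: 24.32
ee_pos: [0.5029, -0.0679, 0.4997]
eef_rot: [[0.525, 0.063, 0.849], [0.006, 0.997, -0.078], [-0.851, 0.046, 0.523]]
force: [-0.2, -1.1, 1.2]
finger_gap: 0.0854
time_s: 24.95
ee_pos: [0.3709, -0.1306, 0.4117]
eef_rot: [[0.521, 0.063, 0.851], [0.006, 0.997, -0.078], [-0.853, 0.046, 0.519]]
force: [0.0, 0.2, -0.4]
finger_gap: 0.0855
t 24.95 q [ -48.3  -44.5  122.8   23.5   80.6 -133.4] p [ 0.3709 -0.1306  0.4117] gap 0.08549880643562906 F [ 0.   0.2 -0.4]
[[ 0.521  0.063  0.851]
 [ 0.006  0.997 -0.078]
 [-0.853  0.046  0.519]]
0.16 [ 0.46557581 -0.16101917  0.23052606] tool [20.4 -3.3 -1.1]
0.1 [ 0.49685988 -0.16063698  0.17932879] tool [26.4 -3.3 -1.1]
-0.019 [ 0.55890662 -0.15987897  0.07778753] tool [38.3 -3.3 -1.1]
```

```bash
python3 -m pendant '[{"gripper":0,"slide":[4,-0.8,0],"roll":0},{"gripper":0,"slide":[5,-0.8,0],"roll":0},{"gripper":0,"slide":[5,-0.9,-0.5],"roll":0},{"gripper":0,"slide":[4,-0.8,-0.5],"roll":0},{"gripper":0,"slide":[0,0,0],"roll":0}]'
python3 - <<'E'
from h import *
np.set_printoptions(suppress=True,precision=4)
st();save('wrist','w12');save('scene','s12');save('side','d12')
r=bot.spot_point('wrist','bracket_pin');print([(np.round(x['xy'],1),round(x['p'],2),atz('wrist',x['xy'],.094)) for x in r[:3]])
E
```

```text
time_s: 25.58
ee_pos: [0.4664, -0.1589, 0.2621]
eef_rot: [[0.539, 0.046, 0.841], [-0.0, 0.998, -0.055], [-0.843, 0.03, 0.538]]
force: [0.1, 1.6, 0.2]
finger_gap: 0.0852
t 25.575 q [ -39.5  -25.4  128.5   25.3   53.4 -137.4] p [ 0.4664 -0.1589  0.2621] gap 0.08524701409244304 F [0.1 1.6 0.2]
[[ 0.539  0.046  0.841]
 [-0.     0.998 -0.055]
 [-0.843  0.03   0.538]]
[(array([185.1, 240.7]), 0.96, array([ 0.7423, -0.2899,  0.094 ])), (array([247.6, 154. ]), 0.79, array([ 0.5593, -0.1727,  0.094 ]))]
```

View pics/w12.png

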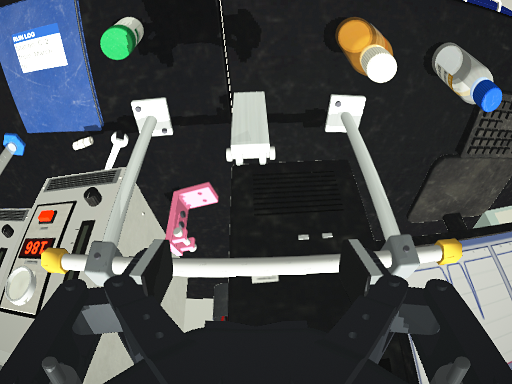

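View pics/d12.png

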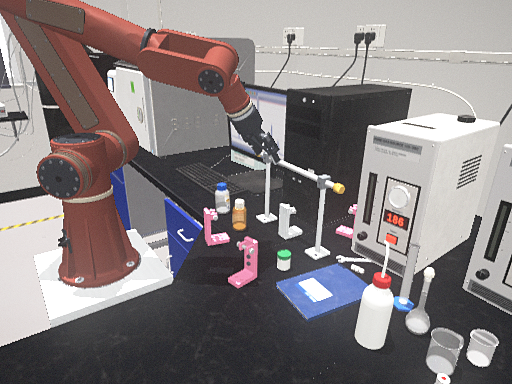

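```bash
python3 - <<'E'
from h import *
np.set_printoptions(suppress=True,precision=4)
st();save('wrist','w13')
r=bot.spot_point('wrist','bracket_pin');print([(np.round(x['xy'],1),round(x['p'],2),atz('wrist',x['xy'],.094)) for x in r[:3]])
for px in [(231,156),(272,154.5),(251.5,155.5)]: print(atz('wrist',px,.094))
print('tube z.23',atz('wrist',(255,265),.23),atz('wrist',(62,261),.23),atz('wrist',(447,251),.23))
s=bot.sense();R=np.array(s['eef_rot']);p=np.array(s['ee_pos'])
pin=np.array([.5485,-.16,.094])
for b in (.10,.05,-.019):
    w=pin-b*R[:,0];print(b,w,'tool',np.round(R.T@(w-p)*100,1))
im=cv2.imread('pics/w13.png');cv2.imwrite('pics/w13z.png',cv2.resize(im[70:200,180:330],None,fx=4,fy=4,interpolation=cv2.INTER_CUBIC))
E
```

```text
t 25.775 q [ -39.7  -25.8  128.3   25.3   53.5 -137.4] p [ 0.4673 -0.1616  0.2678] gap 0.08512356371860544 F [-0.4 -0.2 -0.2]
[[ 0.545  0.049  0.837]
 [-0.007  0.999 -0.054]
 [-0.838  0.023  0.545]]
[(array([255.1, 147.2]), 0.93, array([ 0.5487, -0.164 ,  0.094 ])), (array([187.5, 235.5]), 0.67, array([ 0.725 , -0.2822,  0.094 ]))]
[ 0.56   -0.1924  0.094 ]
[ 0.5611 -0.1451  0.094 ]
[ 0.5611 -0.1688  0.094 ]
tube z.23 [ 0.566  -0.1681  0.23  ] [ 0.5617 -0.3682  0.23  ] [0.5767 0.0305 0.23  ]
0.1 [ 0.494  -0.1592  0.1778] tool [ 9.   0.2 -2.6]
0.05 [ 0.5212 -0.1596  0.1359] tool [14.   0.2 -2.6]
-0.019 [ 0.5589 -0.1601  0.0781] tool [20.9  0.2 -2.6]
```

View pics/w13z.png

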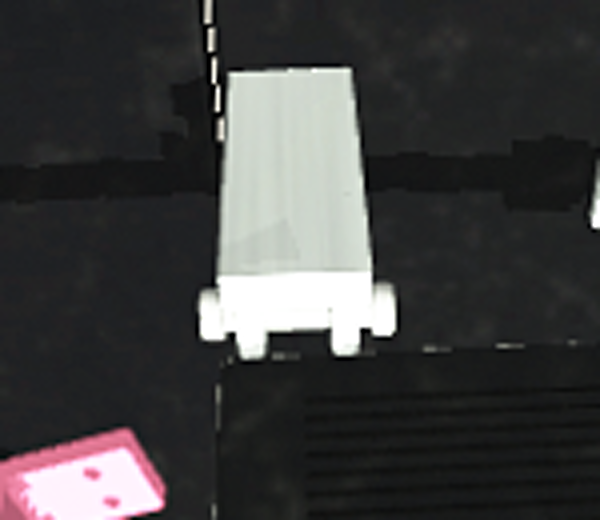

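```bash
python3 -m pendant '[{"gripper":0,"slide":[0,-0.1,-1.5],"roll":0},{"gripper":0,"slide":[2,0,-1.1],"roll":0},{"gripper":0,"slide":[4,0,0],"roll":0},{"gripper":0,"slide":[3,0,0],"roll":0},{"gripper":0,"slide":[0,0,0],"roll":0}]'
python3 - <<'E'
from h import *
np.set_printoptions(suppress=True,precision=4)
st();save('wrist','w14');st()
r=bot.spot_point('wrist','bracket_pin');print([(np.round(x['xy'],1),round(x['p'],2),atz('wrist',x['xy'],.094)) for x in r[:3]])
s=bot.sense();R=np.array(s['eef_rot']);p=np.array(s['ee_pos'])
pin=np.array([.5487,-.163,.094])
for b in (.05,-.019):
    w=pin-b*R[:,0];print(b,w,'tool',np.round(R.T@(w-p)*100,1))
E
```

```text
time_s: 26.5
ee_pos: [0.4928, -0.1653, 0.1803]
eef_rot: [[0.551, 0.053, 0.833], [-0.016, 0.998, -0.053], [-0.834, 0.016, 0.551]]
force: [0.4, -0.3, -0.6]
finger_gap: 0.0851
t 26.5 q [ -37.4  -15.2  131.1   30.1   39.9 -143.3] p [ 0.4928 -0.1653  0.1803] gap 0.08512916504514852 F [ 0.4 -0.3 -0.6]
[[ 0.551  0.053  0.833]
 [-0.016  0.998 -0.053]
 [-0.834  0.016  0.551]]
t 26.55 q [ -37.4  -15.3  131.1   30.1   40.  -143.3] p [ 0.4932 -0.1658  0.1817] gap 0.08510965989292399 F [-0.5 -0.3  0.4]
[[ 0.553  0.054  0.832]
 [-0.017  0.998 -0.053]
 [-0.833  0.015  0.553]]
[(array([182. , 276.3]), 0.77, array([ 0.7352, -0.2842,  0.094 ])), (array([259.3, 189.1]), 0.71, array([ 0.5528, -0.1665,  0.094 ]))]
0.05 [ 0.521  -0.1621  0.1356] tool [ 5.4  0.5 -0.4]
-0.019 [ 0.5592 -0.1634  0.0782] tool [12.3  0.5 -0.4]
```

View pics/w14.png

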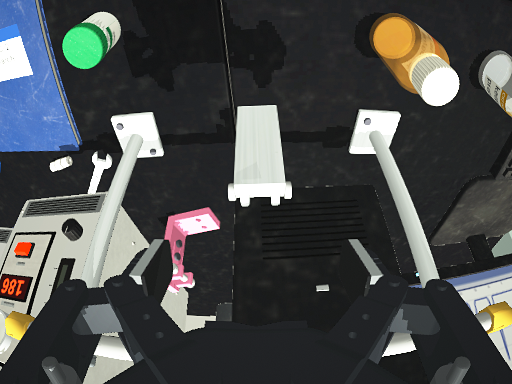

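```bash
cat > k6.py <<'E'
import numpy as np
from scipy.spatial.transform import Rotation as Ro
from scipy.optimize import least_squares
rz=lambda a:Ro.from_euler('z',a,degrees=True).as_matrix()
ry=lambda a:Ro.from_euler('y',a,degrees=True).as_matrix()
def fk(q,P):
    a,d,h,L1,e,L2,L3,o6=P
    R1=rz(q[0]);p=R1@np.array([a,d,h]);A=R1@ry(q[1]);p=p+A@[0,0,L1]
    B=R1@ry(q[1]+q[2]);p=p+B@[e,0,L2];C=B@rz(q[3])@ry(q[4]);p=p+C@[0,0,L3]
    T=C@rz(q[5]+o6)
    # tool x=T z
    return p,np.stack([T[:,2],T[:,1],-T[:,0]],1)
D=[([68.228,12.427,92.441,0,75.132,-6.429],[.1651,.602,.2299],None),
([-37.4,-15.2,131.1,30.1,39.9,-143.3],[.4928,-.1653,.1803],[[.551,.053,.833],[-.016,.998,-.053],[-.834,.016,.551]]),
([-39.7,-25.8,128.3,25.3,53.5,-137.4],[.4673,-.1616,.2678],[[.545,.049,.837],[-.007,.999,-.054],[-.838,.023,.545]]),
([-4.2,7.0,58.6,2.6,82.8,-94.3],[.7527,.0284,.6608],[[.526,-.009,.851],[.007,1,.006],[-.851,.002,.526]]),
([6.5,-.2,121.3,-1.8,55.1,-77.8],[.454,.1147,.1044],[[.068,.082,.994],[-.018,.997,-.081],[-.998,-.012,.069]])]
def res(P,signs=False):
    r=[]
    for q,p,R in D:
        pp,RR=fk(q,P);r+=list((pp-p))
        if R is not None:r+=list(.1*(RR-np.array(R)).ravel())
    return np.array(r)
best=None
for o in (0,90,180,270):
    S=least_squares(res,[.006,.07,.267,.447,-.05,.55,.274,o],x_scale=[.1]*7+[50])
    if best is None or S.cost<best.cost:best=S
P=best.x
lo=np.array([-157.48,-44.54,17.64,-64.5,7.68,-147.95]);hi=np.array([157.48,120.13,146.25,244.5,150.69,147.95])
def ik(p,R,q0):
    f=lambda q:np.r_[fk(q,P)[0]-p,.2*(fk(q,P)[1]-R).ravel()]
    S=least_squares(f,q0,x_scale=10);return S.x,S.cost
if __name__=='__main__':
    print(np.round(P,4),np.abs(best.fun).max(),best.cost)
E
python3 k6.py
```

```text
[1.00000e-04 6.99000e-02 2.97200e-01 4.52700e-01 6.29000e-02 5.57700e-01
 3.04500e-01 9.00046e+01] 0.0010513848162194694 1.023839227882924e-06
```

```bash
cat > path.py <<'E'
from k6 import *
np.set_printoptions(suppress=True,precision=1)
heel=np.array([.5205,-.162,0]);yaw=-4.6
c,s=np.cos(np.radians(yaw)),np.sin(np.radians(yaw));bx=np.array([c,s,0])
def run(ty,lean,verbose=True):
    # tool yaw ty, lean
    X=rz(ty)@np.array([np.sin(np.radians(lean)),0,-np.cos(np.radians(lean))]);Y=rz(ty)@[0,1,0];Z=np.cross(X,Y)
    R=np.stack([X,Y,Z],1);q=np.array([-37.4,-15.2,131.1,30.1,39.9,-143.3])
    for th in (0,20,45,70,90):
        t=np.radians(th)
        pin=heel+bx*(.026*np.cos(t)-.094*np.sin(t))+np.array([0,0,.094*np.cos(t)+.026*np.sin(t)])
        q,cst=ik(pin+.019*X,R,q);m=np.minimum(q-lo,hi-q)
        print(ty,lean,th,q,'minmargin',m.min(),'ok' if cst<1e-6 else cst)
for ty in (-3,-8,-12):
    for lean in (26,33): run(ty,lean)
E
python3 path.py
```

```text
-3 26 0 [ -29.4    6.   122.5   23.1   29.9 -134.4] minmargin 13.583903296015592 ok
-3 26 20 [ -31.4    1.7  126.7   24.2   30.6 -137.1] minmargin 10.891871190944613 ok
-3 26 45 [ -34.2   -1.6  131.8   27.1   29.9 -142.5] minmargin 5.473774484051347 ok
-3 26 70 [ -36.8   -1.3  135.9   32.4   27.  -150.5] minmargin -2.578808792857785 ok
-3 26 90 [ -38.1    2.2  137.7   39.6   23.3 -159.5] minmargin -11.565866842638599 ok
-3 33 0 [ -31.3    4.7  126.5   39.4   24.  -151.2] minmargin -3.2285167798300165 ok
-3 33 20 [ -33.6    0.4  130.6   40.4   25.3 -153.9] minmargin -5.967198063259701 ok
-3 33 45 [ -36.8   -2.9  135.7   44.5   25.6 -160.9] minmargin -12.960645920892546 ok
-3 33 70 [ -39.8   -2.1  139.6   53.1   24.1 -172.7] minmargin -24.725556785299688 ok
-3 33 90 [ -41.4    2.1  141.1   64.6   22.  -186.5] minmargin -38.552166735026304 ok
-8 26 0 [ -28.1    5.7  122.9   18.7   28.1 -124.9] minmargin 20.388444424762138 ok
-8 26 20 [ -30.     1.4  127.1   20.    28.7 -127.7] minmargin 19.19061204074187 ok
-8 26 45 [ -32.7   -2.   132.2   23.1   27.8 -133.2] minmargin 14.01404869323906
[... 753 characters left out ...]
062279719984 ok
-12 26 45 [ -31.4   -2.2  132.5   19.2   26.4 -124.9] minmargin 13.793866860524474 ok
-12 26 70 [ -33.8   -2.   136.6   24.7   22.9 -132.8] minmargin 9.627270028603135 ok
-12 26 90 [ -35.1    1.5  138.4   32.5   18.7 -142.1] minmargin 5.8857541410549175 ok
-12 33 0 [ -28.2    4.1  127.2   28.    18.8 -130.4] minmargin 11.140523642989319 ok
-12 33 20 [ -30.2   -0.4  131.4   30.1   19.8 -134. ] minmargin 12.163868490517878 ok
-12 33 45 [ -33.2   -3.8  136.5   35.9   19.6 -142.3] minmargin 5.645720161449674 ok
-12 33 70 [ -35.9   -3.1  140.5   47.7   17.4 -156.8] minmargin -8.891213665794709 ok
-12 33 90 [ -37.4    1.1  142.1   65.2   14.9 -176.2] minmargin -28.25609523955768 ok
```

```bash
python3 -m pendant '[{"gripper":0,"slide":[-5,0,0],"roll":0},{"gripper":0,"slide":[-6,0,0],"roll":0},{"gripper":0,"slide":[-4,3,0],"roll":0},{"gripper":0,"slide":[-2,5.2,-0.7],"roll":0},{"gripper":0,"slide":[-2,5.4,-0.7],"roll":0}]'
python3 -m pendant '[{"gripper":0,"slide":[-2,5.4,-0.7],"roll":0},{"gripper":0,"slide":[-2,5.4,-0.7],"roll":0},{"gripper":0,"slide":[-2,5.4,-0.7],"roll":0},{"gripper":0,"slide":[-2,4.4,-0.7],"roll":0},{"gripper":0,"slide":[-1,2,0],"roll":0}]'
python3 - <<'E'
from h import *
st()
E
```

```text
time_s: 27.22
ee_pos: [0.4128, -0.0354, 0.3403]
eef_rot: [[0.534, 0.07, 0.843], [-0.023, 0.997, -0.068], [-0.845, 0.017, 0.534]]
force: [0.4, -0.3, 0.2]
finger_gap: 0.0851
time_s: 27.85
ee_pos: [0.3656, 0.201, 0.4159]
eef_rot: [[0.54, 0.075, 0.838], [-0.021, 0.997, -0.076], [-0.841, 0.023, 0.54]]
force: [0.1, 0.0, -0.4]
finger_gap: 0.0855
t 27.85 q [ 31.9 -38.1 119.8 -18.7  71.3 -51.6] p [0.3656 0.201  0.4159] gap 0.08546803268836649 F [ 0.1  0.  -0.4]
[[ 0.54   0.075  0.838]
 [-0.021  0.997 -0.076]
 [-0.841  0.023  0.54 ]]
```

```bash
python3 -m pendant '[{"gripper":0,"slide":[-1.4,-1.7,-2.1],"roll":0},{"gripper":0,"slide":[-1.4,-1.7,-2.1],"roll":0},{"gripper":0,"slide":[-1.4,-1.7,-2.1],"roll":0},{"gripper":0,"slide":[-1.4,-1.7,-2.1],"roll":0},{"gripper":0,"slide":[-1.4,-1.7,-2.1],"roll":0}]'
python3 - <<'E'
from h import *
st()
E
```

```text
time_s: 28.48
ee_pos: [0.2753, 0.1923, 0.4312]
eef_rot: [[0.508, 0.11, 0.854], [-0.078, 0.994, -0.081], [-0.858, -0.026, 0.513]]
force: [-0.5, -0.5, 1.2]
finger_gap: 0.085
t 28.475 q [ 44.4 -44.5 120.7 -24.4  84.6 -41.6] p [0.2753 0.1923 0.4312] gap 0.0849713726535774 F [-0.5 -0.5  1.2]
[[ 0.508  0.11   0.854]
 [-0.078  0.994 -0.081]
 [-0.858 -0.026  0.513]]
```

```bash
python3 -m pendant '[{"gripper":0,"slide":[1,-4.8,1.5],"roll":0},{"gripper":0,"slide":[1,-4.8,1.5],"roll":0},{"gripper":0,"slide":[1,-4.8,1.5],"roll":0},{"gripper":0,"slide":[-1.5,-1,-2.6],"roll":0},{"gripper":0,"slide":[-1.5,-0.3,-2.6],"roll":0}]'
python3 - <<'E'
from h import *
st()
E
```

```text
time_s: 29.1
ee_pos: [0.3336, 0.0993, 0.4554]
eef_rot: [[0.447, 0.144, 0.883], [-0.135, 0.986, -0.093], [-0.884, -0.078, 0.46]]
force: [-0.6, 0.9, -0.6]
finger_gap: 0.0851
t 29.1 q [ 18.7 -44.5 117.3 -15.8  84.2 -65.7] p [0.3336 0.0993 0.4554] gap 0.08513126316365978 F [-0.6  0.9 -0.6]
[[ 0.447  0.144  0.883]
 [-0.135  0.986 -0.093]
 [-0.884 -0.078  0.46 ]]
```

```bash
python3 -m pendant '[{"gripper":0,"slide":[1,-5,1],"roll":0},{"gripper":0,"slide":[1,-5,1],"roll":0},{"gripper":0,"slide":[0,-4,-0.5],"roll":0},{"gripper":0,"slide":[-1.3,0,-2.2],"roll":0},{"gripper":0,"slide":[0,0,0],"roll":0}]'
python3 - <<'E'
from h import *
st()
E
```

```text
time_s: 29.72
ee_pos: [0.3629, -0.0273, 0.4725]
eef_rot: [[0.412, 0.134, 0.901], [-0.137, 0.987, -0.085], [-0.901, -0.088, 0.425]]
force: [0.6, -0.1, 0.7]
finger_gap: 0.0855
t 29.725 q [-13.6 -44.5 115.   -2.1  83.9 -97.3] p [ 0.3629 -0.0273  0.4725] gap 0.08548472060084727 F [ 0.6 -0.1  0.7]
[[ 0.412  0.134  0.901]
 [-0.137  0.987 -0.085]
 [-0.901 -0.088  0.425]]
```

```bash
cat > path2.py <<'E'
from path import *
from cell import bot
s=bot.sense();R0=np.array(s['eef_rot'])
print('---')
def seq(roll,pinoff=0):
    c,s=np.cos(roll),np.sin(roll)
    R=R0@np.array([[1,0,0],[0,c,-s],[0,s,c]]);print('roll',roll,np.round(R[:,1],3))
    q=np.array([-28,5.,123,15,27,-117])
    for b,th in ((.06,0),(0,0),(0,20),(0,45),(0,70),(0,90)):
        t=np.radians(th)
        pin=heel+bx*(.026*np.cos(t)-.094*np.sin(t))+np.array([0,0,.094*np.cos(t)+.026*np.sin(t)])
        q,cst=ik(pin+(.019-b)*R[:,0],R,q);m=np.minimum(q-lo,hi-q);print(b,th,q,m.min(),cst<1e-6)
for r in (-.1,0,.1): seq(r)
E
python3 path2.py | sed -n '/---/,$p'
```

```text
---
roll -0.1 [ 0.   1.  -0.1]
0.06 0 [ -25.7   -3.7  125.     5.8   33.3 -118.9] 21.252731881282784 True
0 0 [ -25.3    5.6  123.     6.8   26.1 -119.8] 18.397271224013767 True
0 20 [ -26.9    1.2  127.2    8.4   26.4 -122.7] 18.738380703110163 True
0 45 [ -29.3   -2.3  132.4   11.3   25.  -127.6] 13.82758093001766 True
0 70 [ -31.5   -2.1  136.6   15.9   21.1 -134.3] 9.613240932754536 True
0 90 [ -32.7    1.3  138.5   22.4   16.4 -142.1] 5.88754746155476 True
roll 0 [ 0.1  1.  -0.1]
0.06 0 [ -25.7   -3.7  125.     5.8   33.3 -113.2] 21.252731378768132 True
0 0 [ -25.3    5.6  123.     6.8   26.1 -114.1] 18.397271222951314 True
0 20 [ -26.9    1.2  127.2    8.4   26.4 -117. ] 18.73838070348914 True
0 45 [ -29.3   -2.3  132.4   11.3   25.  -121.9] 13.827580929902467 True
0 70 [ -31.5   -2.1  136.6   15.9   21.1 -128.6] 9.61324093284773 True
0 90 [ -32.7    1.3  138.5   22.4   16.4 -136.3] 7.785181338996864 True
roll 0.1 [ 0.2  1.  -0. ]
0.06 0 [ -25.7   -3.7  125.     5.8   33.3 -107.5] 21.252730733367656 True
0 0 [ -25.3    5.6  123.     6.8   26.1 -108.4] 18.397271223320605 True
0 20 [ -26.9    1.2  127.2    8.4   26.4 -111.2] 18.73838070311963 True
0 45 [ -29.3   -2.3  132.4   11.3   25.  -116.1] 13.827580929853696 True
0 70 [ -31.5   -2.1  136.6   15.9   21.1 -122.8] 9.613240932453522 True
0 90 [ -32.7    1.3  138.5   22.4   16.4 -130.6] 7.785181338757042 True
```

```bash
cat > tgt.py <<'E'
from h import *
np.set_printoptions(suppress=True,precision=4)
st()
s=bot.sense();R=np.array(s['eef_rot']);p=np.array(s['ee_pos'])
pin=np.array([.5487,-.163,.094])
for b in (.16,.08,-.015):
    w=pin-b*R[:,0];print(b,w,'tool',np.round(R.T@(w-p)*100,1))
E
python3 tgt.py
```

```text
t 29.725 q [-13.6 -44.5 115.   -2.1  83.9 -97.3] p [ 0.3629 -0.0273  0.4725] gap 0.08548472060084727 F [ 0.6 -0.1  0.7]
[[ 0.412  0.134  0.901]
 [-0.137  0.987 -0.085]
 [-0.901 -0.088  0.425]]
0.16 [ 0.4828 -0.1411  0.2382] tool [27.6 -7.6  1.8]
0.08 [ 0.5158 -0.1521  0.1661] tool [35.6 -7.6  1.8]
-0.015 [ 0.5549 -0.1651  0.0805] tool [45.1 -7.6  1.8]
```

```bash
python3 -m pendant '[{"gripper":0,"slide":[5,-2,0],"roll":0},{"gripper":0,"slide":[5.5,-2,0],"roll":0},{"gripper":0,"slide":[5.5,-2,0],"roll":0},{"gripper":0,"slide":[5.5,-1.6,0],"roll":0},{"gripper":0,"slide":[4,0,0],"roll":0}]'
python3 tgt.py
python3 - <<'E'
from h import *
save('wrist','w15');st()
r=bot.spot_point('wrist','bracket_pin');print([(np.round(x['xy'],1),round(x['p'],2),atz('wrist',x['xy'],.094)) for x in r[:3]])
E
```

```text
time_s: 30.35
ee_pos: [0.4666, -0.1312, 0.2595]
eef_rot: [[0.441, 0.118, 0.89], [-0.138, 0.989, -0.062], [-0.887, -0.095, 0.452]]
force: [-0.4, -0.7, 0.9]
finger_gap: 0.0852
t 30.35 q [ -26.8  -25.6  127.4    5.6   51.1 -113.7] p [ 0.4666 -0.1312  0.2595] gap 0.08518770690680812 F [-0.4 -0.7  0.9]
[[ 0.441  0.118  0.89 ]
 [-0.138  0.989 -0.062]
 [-0.887 -0.095  0.452]]
0.16 [ 0.4782 -0.141   0.2359] tool [ 2.7 -0.6  0. ]
0.08 [ 0.5134 -0.152   0.165 ] tool [10.7 -0.6  0. ]
-0.015 [ 0.5553 -0.1651  0.0807] tool [20.2 -0.6  0. ]
t 30.4 q [ -26.7  -25.2  127.7    5.6   51.  -113.7] p [ 0.465  -0.1298  0.2536] gap 0.08511679757404066 F [-1.7 -0.7 -3.5]
[[ 0.434  0.116  0.894]
 [-0.133  0.989 -0.064]
 [-0.891 -0.092  0.444]]
[(array([189.5, 255.3]), 0.77, array([ 0.7069671 , -0.28007722,  0.094     ])), (array([248.5, 171. ]), 0.76, array([ 0.54212363, -0.16269069,  0.094     ])), (array([68.4, 90. ]), 0.51, array([ 0.41363022, -0.35074672,  0.094     ]))]
```

View pics/w15.png

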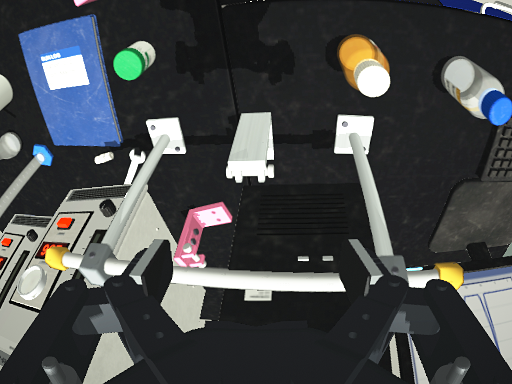

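```bash
python3 -m pendant '[{"gripper":0,"slide":[2,-0.4,0],"roll":0},{"gripper":0,"slide":[3,-0.3,0],"roll":0},{"gripper":0,"slide":[3,0,0],"roll":0},{"gripper":0,"slide":[2,0,0],"roll":0},{"gripper":0,"slide":[0,0,0],"roll":0}]'
python3 tgt.py
python3 - <<'E'
from h import *
save('wrist','w16');st()
r=bot.spot_point('wrist','bracket_pin');print([(np.round(x['xy'],1),round(x['p'],2),atz('wrist',x['xy'],.094)) for x in r[:3]])
E
```

```text
time_s: 31.08
ee_pos: [0.5155, -0.1429, 0.1809]
eef_rot: [[0.453, 0.1, 0.886], [-0.133, 0.99, -0.043], [-0.881, -0.099, 0.462]]
force: [-1.2, -0.3, 0.3]
finger_gap: 0.085
t 31.075 q [ -25.5  -12.2  127.     7.    37.5 -115.6] p [ 0.5155 -0.1429  0.1809] gap 0.08495702621762917 F [-1.2 -0.3  0.3]
[[ 0.453  0.1    0.886]
 [-0.133  0.99  -0.043]
 [-0.881 -0.099  0.462]]
0.16 [ 0.4762 -0.1417  0.235 ] tool [-6.6 -0.8 -1. ]
0.08 [ 0.5124 -0.1523  0.1645] tool [ 1.4 -0.8 -1. ]
-0.015 [ 0.5555 -0.165   0.0808] tool [10.9 -0.8 -1. ]
t 31.125 q [ -25.5  -12.3  126.9    7.    37.5 -115.6] p [ 0.5161 -0.1433  0.1821] gap 0.08537205982238456 F [0.8 0.7 0.9]
[[ 0.455  0.1    0.885]
 [-0.134  0.99  -0.043]
 [-0.88  -0.099  0.464]]
[(array([247.4, 183.2]), 0.87, array([ 0.55250771, -0.16470041,  0.094     ])), (array([174.9, 279.2]), 0.83, array([ 0.72765431, -0.28702752,  0.094     ]))]
```

View pics/w16.png

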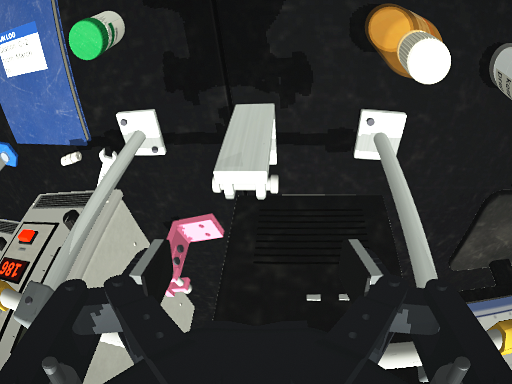

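```bash
python3 -m pendant '[{"gripper":0,"slide":[1,-0.6,-1.0],"roll":0},{"gripper":0,"slide":[2,-0.3,-0.2],"roll":0},{"gripper":0,"slide":[2,0,-0.1],"roll":0},{"gripper":0,"slide":[1.0,0,0],"roll":0},{"gripper":0,"slide":[0,0,0],"roll":0}]'
python3 tgt.py
python3 - <<'E'
from h import *
save('wrist','w17');st()
r=bot.spot_point('wrist','bracket_pin');print([(np.round(x['xy'],1),round(x['p'],2),atz('wrist',x['xy'],.094)) for x in r[:3]])
E
```

```text
time_s: 31.8
ee_pos: [0.5373, -0.1606, 0.1365]
eef_rot: [[0.472, 0.098, 0.876], [-0.14, 0.989, -0.035], [-0.87, -0.107, 0.481]]
force: [0.5, -1.1, -0.0]
finger_gap: 0.0851
t 31.8 q [ -26.5   -4.7  126.4    9.9   29.4 -119.8] p [ 0.5373 -0.1606  0.1365] gap 0.08505288950263422 F [ 0.5 -1.1 -0. ]
[[ 0.472  0.098  0.876]
 [-0.14   0.989 -0.035]
 [-0.87  -0.107  0.481]]
0.16 [ 0.4731 -0.1405  0.2332] tool [-11.7   0.3  -1. ]
0.08 [ 0.5109 -0.1518  0.1636] tool [-3.7  0.3 -1. ]
-0.015 [ 0.5558 -0.1651  0.0809] tool [ 5.8  0.3 -1. ]
t 31.85 q [ -26.5   -4.7  126.4    9.9   29.4 -119.8] p [ 0.5375 -0.1607  0.1369] gap 0.0855359561562804 F [1.  1.3 1.2]
[[ 0.473  0.098  0.876]
 [-0.141  0.989 -0.034]
 [-0.87  -0.107  0.482]]
[(array([172. , 300.4]), 0.94, array([ 0.73170678, -0.29039118,  0.094     ])), (array([260. , 203.6]), 0.58, array([ 0.55206988, -0.16539699,  0.094     ]))]
```

View pics/w17.png

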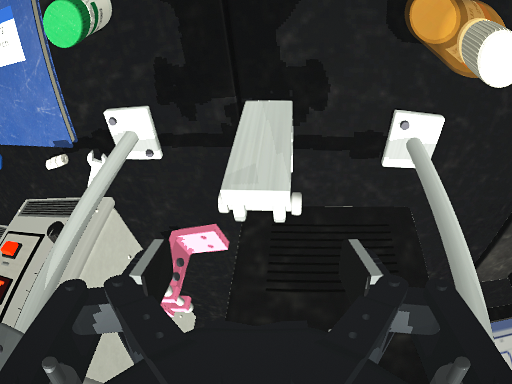

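```bash
python3 -m pendant '[{"gripper":0,"slide":[1.5,0.1,-1.1],"roll":0},{"gripper":0,"slide":[2,0,-0.2],"roll":0},{"gripper":0,"slide":[1.4,0,-0.2],"roll":0},{"gripper":0.1,"slide":[0.3,0,-0.1],"roll":0},{"gripper":0.1,"slide":[0,0,0],"roll":0}]'
python3 tgt.py
python3 - <<'E'
from h import *
save('wrist','w18');st()
r=bot.spot_point('wrist','bracket_pin');print([(np.round(x['xy'],1),round(x['p'],2),atz('wrist',x['xy'],.094)) for x in r[:3]])
E
```

```text
time_s: 32.52
ee_pos: [0.5513, -0.1676, 0.088]
eef_rot: [[0.48, 0.098, 0.872], [-0.144, 0.989, -0.032], [-0.866, -0.11, 0.489]]
force: [-0.5, 0.2, -0.4]
finger_gap: 0.0769
t 32.525 q [ -26.5    2.7  126.1   13.1   22.1 -123.4] p [ 0.5513 -0.1676  0.088 ] gap 0.07685389676445069 F [-0.5  0.2 -0.4]
[[ 0.48   0.098  0.872]
 [-0.144  0.989 -0.032]
 [-0.866 -0.11   0.489]]
0.16 [ 0.4719 -0.14    0.2325] tool [-16.7   0.4   0.1]
0.08 [ 0.5103 -0.1515  0.1632] tool [-8.7  0.4  0.1]
-0.015 [ 0.5559 -0.1652  0.081 ] tool [0.8 0.4 0.1]
t 32.575 q [ -26.5    2.7  126.1   13.1   22.1 -123.4] p [ 0.5513 -0.1677  0.0882] gap 0.07669152410023433 F [-0.1 -0.2  0. ]
[[ 0.48   0.098  0.872]
 [-0.144  0.989 -0.032]
 [-0.865 -0.11   0.489]]
[(array([260.4, 254.8]), 0.92, array([ 0.55286719, -0.16621568,  0.094     ])), (array([36.1, 18.6]), 0.47, array([ 0.42167519, -0.23245506,  0.094     ]))]
```

View pics/w18.png

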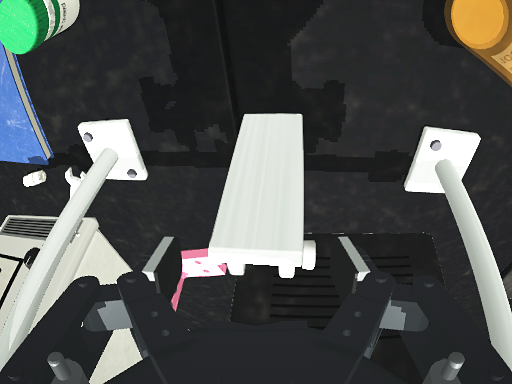

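```bash
python3 path2.py | sed -n '/---/,$p' | sed -n '9,15p'
python3 -m pendant '[{"gripper":0.1,"slide":[0.6,0.2,0.1],"roll":0},{"gripper":0.2,"slide":[0.1,0,0],"roll":0},{"gripper":0.3,"slide":[0,0,0],"roll":0},{"gripper":0.3,"slide":[0,0,0],"roll":0},{"gripper":0.3,"slide":[0,0,0],"roll":0}]'
python3 tgt.py
python3 - <<'E'
from h import *
save('wrist','w19')
E
```

```text
roll 0 [ 0.1  1.  -0.1]
0.06 0 [ -26.9   -5.6  128.3   10.9   27.9 -121.2] 17.90890237632189 True
0 0 [ -26.1    4.5  125.6   13.5   20.6 -123.6] 12.961465932822573 True
0 20 [ -28.     0.   129.8   15.7   21.3 -127.2] 13.57465729701482 True
0 45 [ -30.6   -3.4  135.    20.4   20.2 -134. ] 11.224093973166958 True
0 70 [ -33.1   -3.   139.1   29.2   16.8 -145.1] 2.8077610349242548 True
0 90 [ -34.4    0.9  140.8   43.5   12.8 -160.9] -12.935582912762811 True
time_s: 33.25
ee_pos: [0.5568, -0.1669, 0.0835]
eef_rot: [[0.482, 0.098, 0.871], [-0.145, 0.989, -0.031], [-0.864, -0.111, 0.491]]
force: [-0.5, 0.2, 0.1]
finger_gap: 0.0597
t 33.25 q [ -26.1    3.8  125.6   13.1   21.3 -123.1] p [ 0.5568 -0.1669  0.0835] gap 0.05967057178924191 F [-0.5  0.2  0.1]
[[ 0.482  0.098  0.871]
 [-0.145  0.989 -0.031]
 [-0.864 -0.111  0.491]]
0.16 [ 0.4716 -0.1399  0.2323] tool [-17.4   0.2  -0.2]
0.08 [ 0.5101 -0.1514  0.1631] tool [-9.4  0.2 -0.2]
-0.015 [ 0.5559 -0.1652  0.081 ] tool [ 0.1  0.2 -0.2]
```

View pics/w19.png

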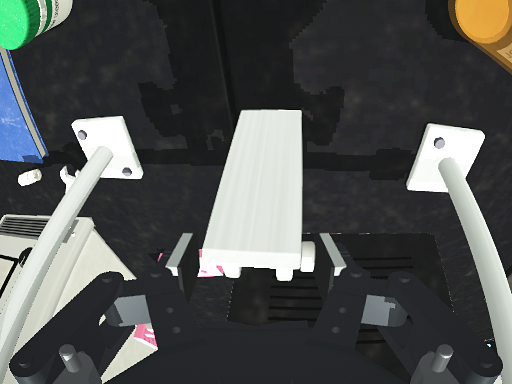

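```bash
python3 -m pendant '[{"gripper":0.2,"slide":[0,0.1,-0.1],"roll":0.07},{"gripper":0.2,"slide":[0,0,0],"roll":0.06},{"gripper":0.4,"slide":[0,0,0],"roll":0},{"gripper":0.7,"slide":[0,0,0],"roll":0},{"gripper":0.7,"slide":[0,0,0],"roll":0}]'
python3 tgt.py
python3 - <<'E'
from h import *
save('wrist','w20')
E
```

```text
time_s: 33.92
ee_pos: [0.5565, -0.166, 0.084]
eef_rot: [[0.483, 0.212, 0.849], [-0.145, 0.976, -0.161], [-0.863, -0.046, 0.503]]
force: [0.8, -0.2, -0.3]
finger_gap: 0.0519
t 33.925 q [ -26.     3.7  125.7   13.1   21.1 -115.4] p [ 0.5565 -0.166   0.084 ] gap 0.05186054019114817 F [ 0.8 -0.2 -0.3]
[[ 0.483  0.212  0.849]
 [-0.145  0.976 -0.161]
 [-0.863 -0.046  0.503]]
0.16 [ 0.4713 -0.1398  0.2321] tool [-17.3   0.1  -0.2]
0.08 [ 0.51   -0.1514  0.1631] tool [-9.3  0.1 -0.2]
-0.015 [ 0.556  -0.1652  0.0811] tool [ 0.2  0.1 -0.2]
```

View pics/w20.png

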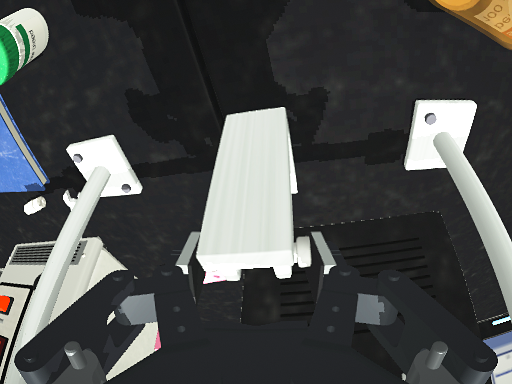

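```bash
python3 -m pendant '[{"gripper":0.7,"slide":[0,0,0],"roll":0},{"gripper":0.7,"slide":[0,0,0],"roll":0},{"gripper":0.7,"slide":[0,0,0],"roll":0},{"gripper":0.7,"slide":[0,0,0],"roll":0},{"gripper":0.7,"slide":[0,0,0],"roll":0}]'
cat > sw.py <<'E'
import sys
from h import *
np.set_printoptions(suppress=True,precision=4)
# plan: TCP relative to start TCP0 as function of tilt angle
heel=np.array([.5205,-.162,0]);yaw=np.radians(-4.6);bx=np.array([np.cos(yaw),np.sin(yaw),0])
def pinat(th):
    t=np.radians(th);return heel+bx*(.026*np.cos(t)-.094*np.sin(t))+np.array([0,0,.094*np.cos(t)+.026*np.sin(t)])
OFF=np.array(eval(open('off.txt').read())) if len(sys.argv)>1 else None  # TCP-pin in world
s=bot.sense();R=np.array(s['eef_rot']);p=np.array(s['ee_pos'])
if OFF is None:
    OFF=p-pinat(0);open('off.txt','w').write(str(list(OFF)));print('off',OFF)
st()
off=OFF
d=R.T@(p-off-heel) # pin est
w=p-off-heel;along=w@bx;print('pin rel heel along',along,'z',w[2],'radius',np.hypot(along,w[2]),'tilt',np.degrees(np.arctan2(.026,.094)-np.arctan2(along,w[2])))
th0=np.degrees(np.arctan2(.026,.094)-np.arctan2(along,w[2]))
prev=p
for th in np.arange(np.ceil(th0/5+.3)*5,91,5)[:8]:
    tg=pinat(th)+off;print(th,'cum',np.round(R.T@(tg-p)*100,2),'step',np.round(R.T@(tg-prev)*100,2));prev=tg
E
python3 sw.py; python3 path2.py | sed -n '/---/,$p' | sed -n '9,15p'
```

```text
time_s: 34.6
ee_pos: [0.5567, -0.166, 0.0839]
eef_rot: [[0.484, 0.212, 0.849], [-0.145, 0.976, -0.161], [-0.863, -0.046, 0.503]]
force: [0.7, 1.0, -0.1]
finger_gap: 0.0518
off [ 0.0103 -0.0019 -0.0101]
t 34.6 q [ -26.     3.7  125.7   13.1   21.1 -115.5] p [ 0.5567 -0.166   0.0839] gap 0.05180709722207306 F [ 0.7  1.  -0.1]
[[ 0.484  0.212  0.849]
 [-0.145  0.976 -0.161]
 [-0.863 -0.046  0.503]]
pin rel heel along 0.02599999999999995 z 0.094 radius 0.09752948272189285 tilt 2.8624992133171654e-14
5.0 cum [-0.57 -0.12 -0.62] step [-0.57 -0.12 -0.62]
10.0 cum [-1.09 -0.24 -1.28] step [-0.52 -0.12 -0.66]
15.0 cum [-1.55 -0.35 -1.99] step [-0.46 -0.11 -0.71]
20.0 cum [-1.94 -0.46 -2.74] step [-0.39 -0.11 -0.75]
25.0 cum [-2.27 -0.57 -3.51] step [-0.33 -0.11 -0.78]
30.0 cum [-2.53 -0.67 -4.32] step [-0.26 -0.1  -0.8 ]
35.0 cum [-2.71 -0.77 -5.14] step [-0.19 -0.1  -0.82]
40.0 cum [-2.83 -0.86 -5.98] step [-0.11 -0.09 -0.84]
roll 0 [ 0.2  1.  -0. ]
0.06 0 [ -26.9   -5.6  128.5   11.1   27.6 -113.9] 17.728224569570983 True
0 0 [ -26.2    4.5  125.8   13.8   20.3 -116.4] 12.644459748537255 True
0 20 [ -28.   -0.  130.   16.   21. -120.] 13.270428799460507 True
0 45 [ -30.6   -3.5  135.2   20.9   19.9 -127. ] 11.082988669217428 True
0 70 [ -33.1   -3.   139.3   30.    16.6 -138.4] 6.966723367529369 True
0 90 [ -34.4    0.9  141.    44.8   12.6 -154.7] -6.776438784621803 True
```

```bash
python3 -m pendant '[{"gripper":0.7,"slide":[-0.4,-0.1,-0.5],"roll":0},{"gripper":0.7,"slide":[-0.4,-0.1,-0.5],"roll":0},{"gripper":0.7,"slide":[-0.4,-0.1,-0.6],"roll":0},{"gripper":0.7,"slide":[-0.4,-0.1,-0.6],"roll":0},{"gripper":0.7,"slide":[-0.3,-0.1,-0.5],"roll":0}]'
python3 sw.py 1
python3 - <<'E'
from h import *
save('wrist','w21');im=save('side','d21')
cv2.imwrite('pics/d21z.png',cv2.resize(im[100:310,190:380,::-1],None,fx=2.8,fy=2.8,interpolation=cv2.INTER_CUBIC))
E
```

```text
time_s: 35.22
ee_pos: [0.5207, -0.164, 0.0867]
eef_rot: [[0.483, 0.211, 0.85], [-0.146, 0.976, -0.16], [-0.863, -0.047, 0.502]]
force: [0.1, -0.9, -3.0]
finger_gap: 0.0517
t 35.225 q [ -28.    -1.   130.1   15.3   21.8 -119.3] p [ 0.5207 -0.164   0.0867] gap 0.05167184023954237 F [ 0.1 -0.9 -3. ]
[[ 0.483  0.211  0.85 ]
 [-0.146  0.976 -0.16 ]
 [-0.863 -0.047  0.502]]
pin rel heel along -0.010045906228452925 z 0.09679469173741431 radius 0.09731460620324131 tilt 21.386487283916072
25.0 cum [-0.26  0.01 -0.57] step [-0.26  0.01 -0.57]
30.0 cum [-0.52 -0.09 -1.37] step [-0.26 -0.1  -0.8 ]
35.0 cum [-0.7  -0.18 -2.19] step [-0.19 -0.1  -0.82]
40.0 cum [-0.81 -0.27 -3.03] step [-0.11 -0.09 -0.84]
45.0 cum [-0.85 -0.36 -3.88] step [-0.04 -0.08 -0.85]
50.0 cum [-0.82 -0.43 -4.73] step [ 0.03 -0.07 -0.85]
55.0 cum [-0.71 -0.5  -5.57] step [ 0.11 -0.07 -0.84]
60.0 cum [-0.53 -0.55 -6.4 ] step [ 0.18 -0.06 -0.83]
```

View pics/w21.png

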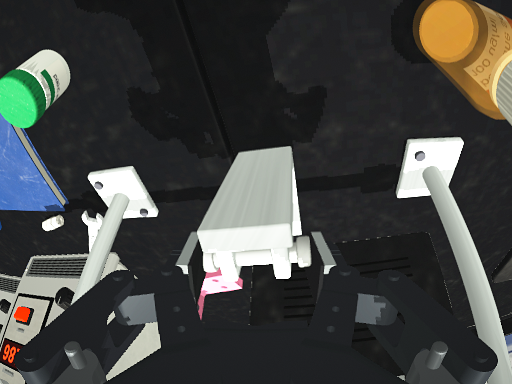

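View pics/d21z.png

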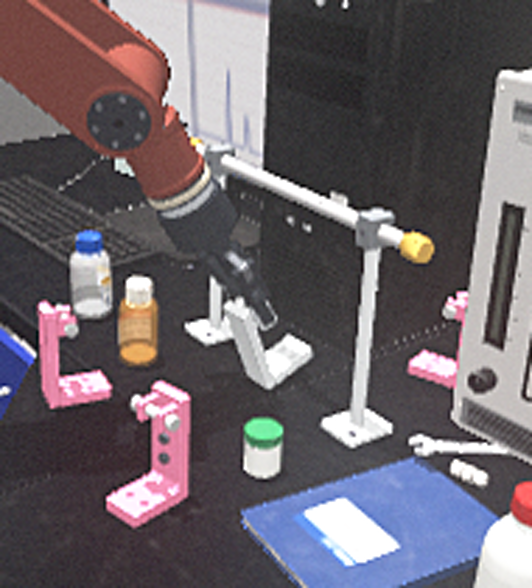

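```bash
python3 -m pendant '[{"gripper":0.7,"slide":[-0.2,0,-0.8],"roll":0},{"gripper":0.7,"slide":[-0.2,-0.1,-0.8],"roll":0},{"gripper":0.7,"slide":[-0.1,-0.1,-0.8],"roll":0},{"gripper":0.7,"slide":[-0.1,-0.1,-0.8],"roll":0},{"gripper":0.7,"slide":[0,-0.1,-0.7],"roll":0}]'
python3 sw.py 1
```

```text
time_s: 35.95
ee_pos: [0.4859, -0.1631, 0.0765]
eef_rot: [[0.491, 0.213, 0.844], [-0.151, 0.976, -0.158], [-0.858, -0.05, 0.512]]
force: [-5.2, 1.3, 6.7]
finger_gap: 0.0517
t 35.95 q [ -30.5   -4.3  134.9   20.2   20.2 -126.2] p [ 0.4859 -0.1631  0.0765] gap 0.05174861340962415 F [-5.2  1.3  6.7]
[[ 0.491  0.213  0.844]
 [-0.151  0.976 -0.158]
 [-0.858 -0.05   0.512]]
pin rel heel along -0.04487643097200076 z 0.0866008456827203 radius 0.09753768774041696 tilt 42.85434214361235
45.0 cum [-0.04  0.24 -0.39] step [-0.04  0.24 -0.39]
50.0 cum [-0.02  0.17 -1.24] step [ 0.03 -0.07 -0.85]
55.0 cum [ 0.08  0.1  -2.08] step [ 0.1  -0.07 -0.84]
60.0 cum [ 0.25  0.05 -2.91] step [ 0.17 -0.06 -0.83]
65.0 cum [ 0.5  -0.   -3.72] step [ 0.24 -0.05 -0.81]
70.0 cum [ 0.81 -0.04 -4.51] step [ 0.31 -0.04 -0.79]
75.0 cum [ 1.19 -0.06 -5.28] step [ 0.38 -0.03 -0.76]
80.0 cum [ 1.63 -0.08 -6.  ] step [ 0.44 -0.02 -0.73]
```

```bash
python3 -m pendant '[{"gripper":0.7,"slide":[-0.1,0.1,-0.7],"roll":0},{"gripper":0.7,"slide":[0,0,-0.8],"roll":0},{"gripper":0.7,"slide":[0.1,0,-0.8],"roll":0},{"gripper":0.7,"slide":[0.2,0,-0.7],"roll":0},{"gripper":0.7,"slide":[0.2,0,-0.7],"roll":0}]'
python3 sw.py 1
python3 - <<'E'
from h import *
save('wrist','w22');im=save('side','d22')
cv2.imwrite('pics/d22z.png',cv2.resize(im[100:310,190:380,::-1],None,fx=2.8,fy=2.8,interpolation=cv2.INTER_CUBIC))
E
```

```text
time_s: 36.58
ee_pos: [0.4516, -0.1544, 0.0495]
eef_rot: [[0.486, 0.212, 0.848], [-0.147, 0.976, -0.16], [-0.861, -0.047, 0.506]]
force: [1.0, -0.1, -1.8]
finger_gap: 0.0514
t 36.575 q [ -32.4   -4.9  139.5   26.8   17.6 -134.5] p [ 0.4516 -0.1544  0.0495] gap 0.0514394402324777 F [ 1.  -0.1 -1.8]
[[ 0.486  0.212  0.848]
 [-0.147  0.976 -0.16 ]
 [-0.861 -0.047  0.506]]
pin rel heel along -0.07975149757328921 z 0.05962369520576736 radius 0.09957553110665592 tilt 68.67874780247018
75.0 cum [ 0.7  -0.32 -0.86] step [ 0.7  -0.32 -0.86]
80.0 cum [ 1.15 -0.34 -1.58] step [ 0.45 -0.02 -0.72]
85.0 cum [ 1.66 -0.35 -2.26] step [ 0.51 -0.01 -0.68]
90.0 cum [ 2.22 -0.34 -2.89] step [ 0.57  0.   -0.63]
```

View pics/w22.png

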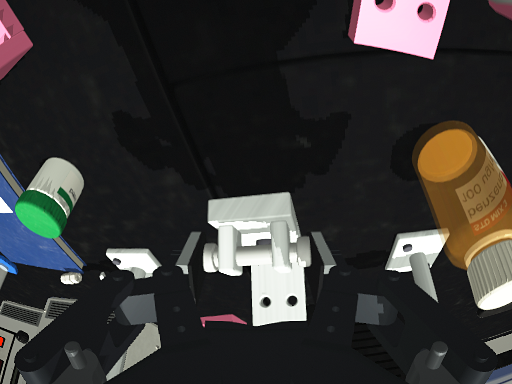

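View pics/d22z.png

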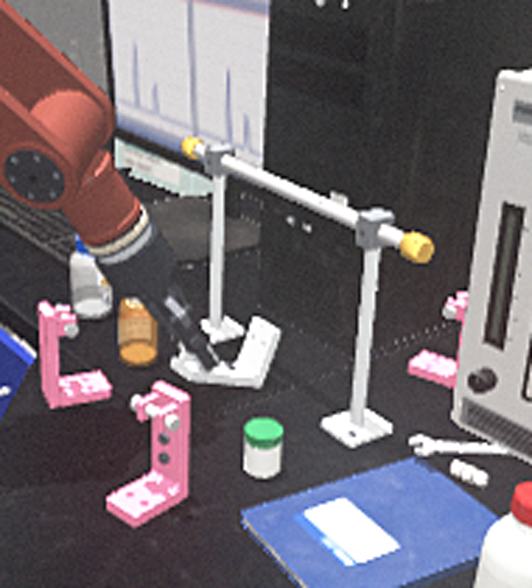

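```bash
python3 -m pendant '[{"gripper":0.7,"slide":[0.2,-0.1,-0.4],"roll":0.03},{"gripper":0.7,"slide":[0.3,-0.1,-0.5],"roll":0.03},{"gripper":0.7,"slide":[0.3,0,-0.5],"roll":0.03},{"gripper":0.7,"slide":[0.3,0,-0.4],"roll":0.03},{"gripper":0.7,"slide":[0.3,0,-0.4],"roll":0.02}]'
python3 sw.py 1
```

```text
time_s: 37.3
ee_pos: [0.4381, -0.1519, 0.024]
eef_rot: [[0.484, 0.334, 0.809], [-0.144, 0.942, -0.303], [-0.863, 0.031, 0.504]]
force: [0.4, 1.0, -1.1]
finger_gap: 0.0516
t 37.3 q [ -33.5   -2.1  141.2   36.3   14.4 -136.7] p [ 0.4381 -0.1519  0.024 ] gap 0.05159709355492726 F [ 0.4  1.  -1.1]
[[ 0.484  0.334  0.809]
 [-0.144  0.942 -0.303]
 [-0.863  0.031  0.504]]
pin rel heel along -0.09341403088749059 z 0.034103833406960146 radius 0.09944472142702566 tilt 85.40496154733404
90.0 cum [ 0.72 -0.48 -0.35] step [ 0.72 -0.48 -0.35]
```

```bash
python3 -m pendant '[{"gripper":0.7,"slide":[0.3,0,-0.2],"roll":0},{"gripper":0.7,"slide":[0.2,0,-0.1],"roll":0},{"gripper":0.7,"slide":[0.2,0,-0.1],"roll":0},{"gripper":0.7,"slide":[0.1,0,0],"roll":0},{"gripper":0.7,"slide":[0,0,0],"roll":0}]'
python3 sw.py 1
python3 - <<'E'
from h import *
save('wrist','w23');im=save('side','d23')
cv2.imwrite('pics/d23z.png',cv2.resize(im[160:270,220:340,::-1],None,fx=4.5,fy=4.5,interpolation=cv2.INTER_CUBIC))
E
```

```text
time_s: 37.92
ee_pos: [0.4412, -0.1535, 0.0175]
eef_rot: [[0.489, 0.334, 0.806], [-0.147, 0.942, -0.301], [-0.86, 0.028, 0.51]]
force: [-1.4, 0.2, -1.8]
finger_gap: 0.0517
t 37.925 q [ -33.4   -0.4  140.9   40.9   12.9 -141.4] p [ 0.4412 -0.1535  0.0175] gap 0.051708515642511756 F [-1.4  0.2 -1.8]
[[ 0.489  0.334  0.806]
 [-0.147  0.942 -0.301]
 [-0.86   0.028  0.51 ]]
pin rel heel along -0.0901985565756463 z 0.027545833101469137 radius 0.09431093536586337 tilt 88.47901476433674
90.0 cum [-0.02 -0.41 -0.32] step [-0.02 -0.41 -0.32]
```

View pics/w23.png

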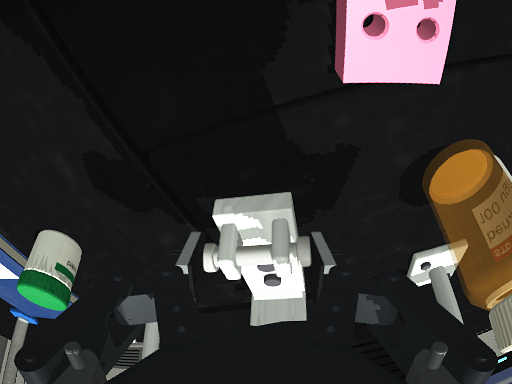

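View pics/d23z.png

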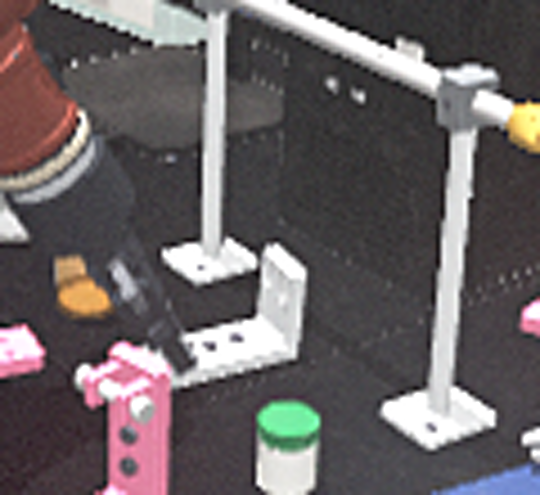

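```bash
python3 -m pendant '[{"gripper":0.7,"slide":[0.1,0,-0.2],"roll":0},{"gripper":0.7,"slide":[0.1,0,-0.1],"roll":0},{"gripper":0.7,"slide":[0.1,0,-0.1],"roll":0},{"gripper":0.7,"slide":[0.1,0,-0.1],"roll":0},{"gripper":0.7,"slide":[0,0,0],"roll":0}]'
python3 sw.py 1
python3 - <<'E'
from h import *
np.set_printoptions(suppress=True,precision=4)
save('wrist','w24')
im=cv2.imread('pics/w24.png');cv2.imwrite('pics/w24z.png',cv2.resize(im[170:340,170:350],None,fx=3.5,fy=3.5,interpolation=cv2.INTER_CUBIC))
E
```

```text
time_s: 38.65
ee_pos: [0.444, -0.155, 0.0172]
eef_rot: [[0.499, 0.332, 0.801], [-0.153, 0.943, -0.296], [-0.853, 0.025, 0.521]]
force: [-2.3, 1.1, -0.1]
finger_gap: 0.052
t 38.65 q [ -33.4    0.   141.    44.8   12.  -145.5] p [ 0.444  -0.155   0.0172] gap 0.052033974097979184 F [-2.3  1.1 -0.1]
[[ 0.499  0.332  0.801]
 [-0.153  0.943 -0.296]
 [-0.853  0.025  0.521]]
pin rel heel along -0.08723429389030075 z 0.027283558825093694 radius 0.09140139283786496 tilt 88.09352618974378
90.0 cum [-0.21 -0.36 -0.58] step [-0.21 -0.36 -0.58]
```

View pics/w24z.png

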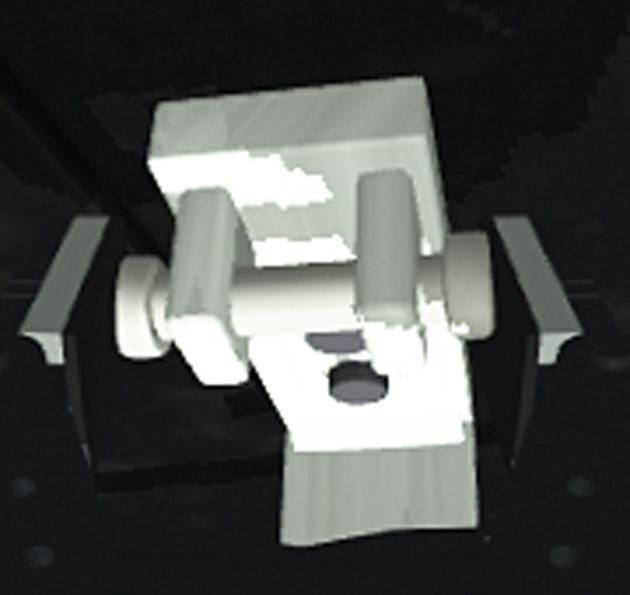

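```bash
python3 - <<'E'
from h import *
np.set_printoptions(suppress=True,precision=4)
f=lambda x,y:(170+x/3.5,170+y/3.5)
for (a,b,z) in [((155,103),(425,77),0),((150,160),(440,140),.012),((280,448),(465,440),.012)]:
    A,B=atz('wrist',f(*a),z),atz('wrist',f(*b),z);d=B-A;print(A,B,np.linalg.norm(d),'yaw',-np.degrees(np.arctan2(d[0],d[1])))
E
```

```text
[ 0.4205 -0.1706  0.    ] [ 0.4294 -0.1312  0.    ] 0.04034609088986948 yaw -12.726233772510565
[ 0.4191 -0.1699  0.012 ] [ 0.4296 -0.1304  0.012 ] 0.040815265213202966 yaw -14.824302214430796
[ 0.5266 -0.1899  0.012 ] [ 0.5403 -0.1499  0.012 ] 0.0422882417396681 yaw -18.79448832277007
```

```bash
python3 -m pendant '[{"gripper":0.6,"slide":[0,0,0],"roll":0},{"gripper":0.4,"slide":[0,0,0],"roll":0},{"gripper":0.2,"slide":[0,0,0],"roll":0},{"gripper":0.0,"slide":[0,0,0],"roll":0},{"gripper":0,"slide":[-0.5,0,0],"roll":0}]'
python3 -m pendant '[{"gripper":0,"slide":[-2,0,0],"roll":0},{"gripper":0,"slide":[-3,0,0],"roll":0},{"gripper":0,"slide":[-3,0,0],"roll":0},{"gripper":0,"slide":[-1,0,0],"roll":0},{"gripper":0,"slide":[0,0,0],"roll":0}]'
python3 - <<'E'
from h import *
np.set_printoptions(suppress=True,precision=4)
st();save('wrist','w25');im=save('side','d25');
for c in ('wrist','side'):
  for n,z in (('bracket',0),('bracket_long_end',.006),('bracket_pin',.026)):
    r=bot.spot_point(c,n);print(c,n,[(np.round(x['xy'],1),round(x['p'],2),atz(c,x['xy'],z)) for x in r[:4]])
E
```

```text
time_s: 39.33
ee_pos: [0.4421, -0.1551, 0.0214]
eef_rot: [[0.499, 0.333, 0.8], [-0.154, 0.943, -0.297], [-0.853, 0.025, 0.522]]
force: [0.1, 1.0, 0.2]
finger_gap: 0.0853
time_s: 39.95
ee_pos: [0.3978, -0.1427, 0.1014]
eef_rot: [[0.499, 0.335, 0.799], [-0.156, 0.942, -0.297], [-0.853, 0.023, 0.522]]
force: [-0.2, 0.3, -0.1]
finger_gap: 0.086
t 39.95 q [ -36.5  -24.1  146.2   20.4   29.4 -121.8] p [ 0.3978 -0.1427  0.1014] gap 0.08595995046485508 F [-0.2  0.3 -0.1]
[[ 0.499  0.335  0.799]
 [-0.156  0.942 -0.297]
 [-0.853  0.023  0.522]]
wrist bracket [(array([ 68. , 119.3]), 0.82, array([ 0.3245, -0.2768,  0.    ])), (array([ 51.7, 232.2]), 0.69, array([ 0.4395, -0.437 ,  0.    ])), (array([272.8, 227.6]), 0.57, array([ 0.5218, -0.1654,  0.    ])), (array([231.6, 305.1]), 0.56, array([ 0.7186, -0.2985,  0.    ]))]
wrist bracket_long_end [(array([251.9, 159.1]), 0.88, array([ 0.4175, -0.1511,  0.006 ])), (array([425.5,  48.3]), 0.61, array([ 0.3607, -0.0055,  0.006 ]))]
wrist bracket_pin [(array([395.2,  83.7]), 0.77, array([ 0.3709, -0.0391,  0.026 ])), (array([259.9, 191.6]), 0.68, array([ 0.4349, -0.151 ,  0.026 ]))]
side bracket [(array([283.7, 236.2]), 0.82, array([ 0.5315, -0.1647,  0.    ])), (array([359. , 237.5]), 0.75, array([ 0.7297, -0.309 ,  0.    ])), (array([207.4, 242.3]), 0.66, array([ 0.3074, -0.0602,  0.    ])), (array([251.5, 273. ]), 0.58, array([ 0.3285, -0.2734,  0.    ]))]
side bracket_long_end [(array([249.9, 241.9]), 0.97, array([ 0.4137, -0.1415,  0.006 ])), (array([253.3, 241.1]), 0.92, array([ 0.4253, -0.1435,  0.006 ])), (array([201.8, 211.6]), 0.85, array([0.3912, 0.1382, 0.006 ])), (array([357.8, 205. ]), 0.52, array([ 0.9193, -0.144 ,  0.006 ]))]
side bracket_pin [(array([356.4, 208.4]), 0.75, array([ 0.8538, -0.1894,  0.026 ])), (array([214.2, 215.4]), 0.68, array([0.394, 0.049, 0.026])), (array([243.6, 247.3]), 0.68, array([ 0.3612, -0.1851,  0.026 ]))]
```

View pics/w25.png

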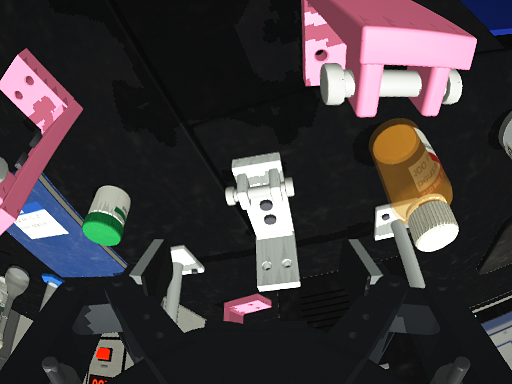

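```bash
python3 -m pendant '[{"gripper":0,"slide":[-2.2,0,1.5],"roll":0},{"gripper":0,"slide":[-4,0,2.4],"roll":0},{"gripper":0,"slide":[-4.3,0,2.6],"roll":0},{"gripper":0,"slide":[-4.3,0,2.6],"roll":0},{"gripper":0,"slide":[-2,0,1],"roll":0}]'
python3 - <<'E'
from h import *
np.set_printoptions(suppress=True,precision=4)
st();save('wrist','w26');im=save('side','d26');sc=save('scene','s26')
cv2.imwrite('pics/d26z.png',cv2.resize(im[150:300,190:340,::-1],None,fx=3.8,fy=3.8,interpolation=cv2.INTER_CUBIC))
for c in ('wrist','side','scene'):
  for n,z in (('bracket',0),('bracket_long_end',.006),('amber_bottle_mid',.051),('septa_jar_mid',.0235),('clear_bottle_mid',.054)):
    r=bot.spot_point(c,n);print(c,n,[(np.round(x['xy'],1),round(x['p'],2),atz(c,x['xy'],z)) for x in r[:4]])
E
```

```text
time_s: 40.98
ee_pos: [0.3928, -0.1448, 0.295]
eef_rot: [[0.486, 0.335, 0.807], [-0.147, 0.942, -0.303], [-0.862, 0.028, 0.507]]
force: [-0.4, -0.6, -0.5]
finger_gap: 0.0857
t 40.975 q [ -37.6  -41.4  133.1   12.    60.  -110.9] p [ 0.3928 -0.1448  0.295 ] gap 0.08572263733493651 F [-0.4 -0.6 -0.5]
[[ 0.486  0.335  0.807]
 [-0.147  0.942 -0.303]
 [-0.862  0.028  0.507]]
wrist bracket [(array([139. ,  43.7]), 0.89, array([ 0.3212, -0.2732,  0.    ])), (array([233.2, 224.4]), 0.89, array([ 0.7183, -0.3013,  0.    ])), (array([266.1, 133.7]), 0.71, array([ 0.5258, -0.1661,  0.    ]))]
wrist bracket_long_end [(array([251.6,  69.1]), 0.79, array([ 0.4127, -0.1486,  0.006 ])), (array([108.4,  75.5]), 0.63, array([ 0.3383, -0.3342,  0.006 ])), (array([237., 265.]), 0.56, array([ 0.865 , -0.3528,  0.006 ]))]
wrist amber_bottle_mid [(array([349.2,  73. ]), 0.84, array([ 0.4349, -0.0328,  0.051 ]))]
wrist septa_jar_mid [(array([152.8, 112.6]), 0.75, array([ 0.4125, -0.2955,  0.0235]))]
wrist clear_bottle_mid [(array([452.9,  66.5]), 0.69, array([0.4564, 0.1149, 0.054 ]))]
side bracket [(array(
[... 1013 characters left out ...]
,  0.    ])), (array([368.2, 239.8]), 0.62, array([ 0.727 , -0.3076,  0.    ])), (array([211.4, 266.3]), 0.58, array([ 0.2985, -0.0567,  0.    ]))]
scene bracket_long_end [(array([263.7, 263.6]), 0.96, array([ 0.4179, -0.1553,  0.006 ])), (array([273. , 292.9]), 0.69, array([ 0.3727, -0.2422,  0.006 ])), (array([216.6, 241.4]), 0.67, array([0.3629, 0.001 , 0.006 ])), (array([242.6, 222.6]), 0.58, array([0.4721, 0.0044, 0.006 ]))]
scene amber_bottle_mid [(array([242.7, 223.5]), 0.85, array([ 0.447 , -0.0267,  0.051 ]))]
scene septa_jar_mid [(array([298.7, 295.8]), 0.52, array([ 0.4118, -0.301 ,  0.0235]))]
scene clear_bottle_mid [(array([220.4, 198.2]), 0.68, array([0.4596, 0.1006, 0.054 ]))]
```

View pics/d26z.png

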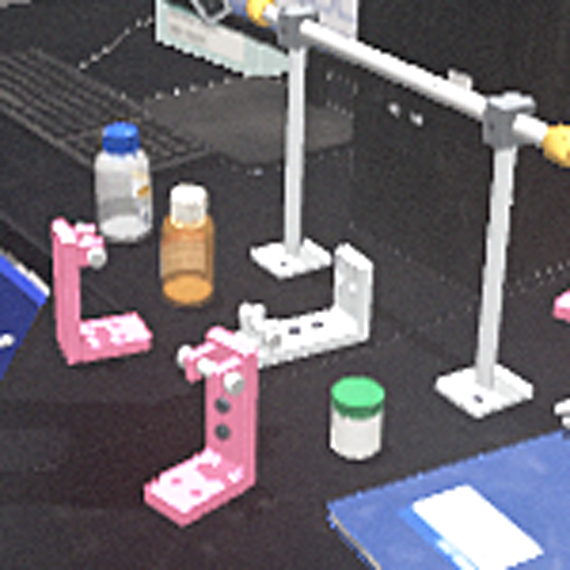

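View pics/w26.png

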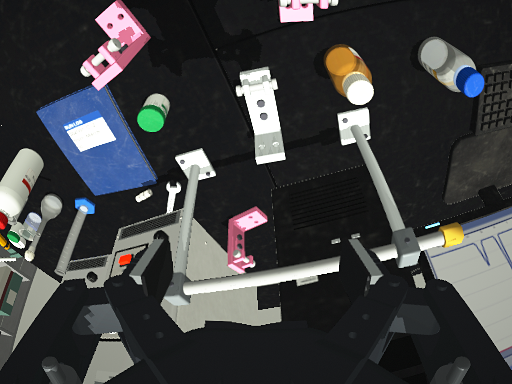

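```bash
python3 - <<'E'
from h import *
bot.job_done();st()
E
```

```text
the job is handed in; nothing more can be done
the job is handed in; nothing more can be done
```

The bracket lies flat on its long leg toward the robot and the job was handed in at about 41 s. My last checks were inside every limit I could measure.

- **Bottle in the way:** the clear bottle blocked the bracket. I moved it by its cap to about (0.46, 0.11), where it stands upright.
- **Pink bracket:** one pink look-alike stood where the hand had to come down. I gripped it by its pin and set it upright about 9 cm to the left. The job did not ask for this move.
- **Hand lean:** the moves cannot tilt the hand directly, so I got the lean of about 30 degrees by pushing the arm against its reach limits.
- **Tipping:** I pinched the grey bracket's pin under the gas line, swung it down slowly about its corner and released it.

Last checks against the pictures:

| Item | Result | Limit |
|---|---|---|
| Corner moved | about 5 mm (scene, wrist); up to 19 mm (side camera, the coarsest) | 30 mm |
| Direction off the tube | about 2 to 5 degrees, scene and wrist cameras | 15 degrees |
| Amber bottle and jar | within about 15 mm of their places, upright | 25 mm |
| Gripper | open and clear of everything | must touch nothing |

**Disagreement between checks:** while the pin was still gripped, I measured the direction about 9 to 14 degrees off. After release the readings came down to those in the table; the side camera gave about 7 degrees at first.

I judged "flat" from the pictures and did not measure the leg's angle directly.

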